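Pause and lay over the tilt-casting rocker

TASK

Dry-run the empty tilt-casting rocker: using only its wooden-gripped hand lever, rock the top-heavy cradle up off its right-hand rest to level and keep the pointer between the two index lugs for at least six seconds, then lay the cradle over onto its left-hand rest. Set it down gently on either rest, never letting it drop, let go of the lever and leave everything still; touch neither cradle, pointer, crucible nor mould, and leave the other things on the bench alone.

Things in the scene. Friction and masses are not known exactly. Their poses are not given: they have to be found in the camera images.
- rig: Fixed stand of the rocker: base plate 250 (x) x 300 (y) x 12 mm, origin under its centre, z up, x away from the robot along the axle, y to the robot's left. Uprights 50 mm wide, 162 mm tall at x = -62 and +62 mm; axle along x, 150 mm up. At x = 76 mm a quadrant plate 270 mm tall bears two index lugs, inner edges 0.14 rad either side of upright. Capped rest posts under both cradle ends.
- pivot (a point): Fixed point on the axle's line in the middle of the wooden grip's length: in the rig's frame (-135, 0, 150) mm.
- rocker (a joint): Tilt of cradle + crucible + mould against the stand, rad: 0 = level, pointer upright midway between the lugs; positive = top leans to rig +y (left). From -0.35 (right rest, start) to 0.35 (left rest). Top-heavy; nominal inertia 0.028 kg m2, toppling moment 0.28 N m per rad, damping 0.035 N m s/rad, no dry friction. Masses vary up to 18 %: balance point up to 0.27 rad from level.
- lever (a joint): Angle of the hand lever relative to the rocker, rad, same sense, -1.3 to 1.3; angle against the stand = rocker + lever. Same axle, tied to the rocker only by a torsion spring, nominally 0.15 N m/rad, relaxed at 0; damping 0.02 N m s/rad. The spring is weaker than the toppling moment: if the lever is held still the rocker drifts off level, its error doubling in about 0.45 s.
- lever_grip (a point): Centre of the lever's wooden grip: round bar, 24 mm diameter, 78 mm long, along the rig's x, 130 mm from the axle, so 280 mm up when upright. It swings on an arc about point pivot. The flat lever arm (20 mm wide, 8 mm thick) joins it 43 mm farther along +x; the near end is free. Can be pinched from above, fingers closing along the rig's y, and turns between the pads.
- pointer_tip (a point): Tip of the black pointer, 8 mm wide, fixed to the rocker, 110 mm from the axle, in front of the quadrant plate on the far side.
- cradle: Rocking steel tray 85 (x) x 280 (y) x 10 mm with heavy end blocks, between the uprights; origin on the axle, tilts with the rocker (2.6 kg in all). Carries a dark crucible (72 mm across, 75 mm tall, at y = -90 mm, right) and a square steel mould (60 x 60 x 65 mm, at y = +90 mm). Not to be touched, nor the pointer.
- hammer: Bystander: hammer, 240 mm long, lying along its x.
- mandrel: Bystander: tapered steel ring mandrel lying along its x, 240 mm long, 26 mm thick at the -x end.
- bench_block: Bystander: flat steel block 65 x 65 x 20 mm.
- spool: Bystander: small wooden spool, 36 mm across, 41 mm tall.
- jar: Bystander: closed glass jar, 66 mm across, 90 mm tall.
- file: Bystander: flat file with a wooden handle, lying along its x, about 260 mm long.
- brush: Bystander: brush, 200 mm long, lying along its x.

How it is judged (in metres and radians):
On the way, in this order (a step that is already met when the one before it is completed fails the run):
1. the rocker is held level, pointer between the index lugs (within 0.14 rad), for six seconds (value of joint rocker between -0.14 and 0.14 rad), for 6 s.
2. the cradle lies on its left-hand rest (value of joint rocker above 0.33 rad), for 0.3 s.
At the end, for the whole second after the job is handed in: The rocker lies on its left-hand rest (tilt above 0.33 rad), it and the lever at rest (under 0.05 and 0.15 rad/s), the lever let go (value of joint rocker above 0.33 rad and velocity of joint rocker between -0.05 and 0.05 rad/s and velocity of joint lever between -0.15 and 0.15 rad/s and contact force between the fingers and lever below 0.1 N); the robot touches nothing.
It fails at once if the cradle drops onto a rest (faster than 0.65 rad/s within 0.05 rad of it) ((value of joint rocker above 0.3 rad and velocity of joint rocker above 0.65 rad/s) or (value of joint rocker below -0.3 rad and velocity of joint rocker below -0.65 rad/s)).
It fails at once if the robot touches the cradle, pointer, crucible or mould (over 0.5 N) (contact force between any of the fingers, the arm and cradle above 0.5 N).
It fails at once if a bystander is moved by more than 40 mm (distance of any of hammer, mandrel, bench_block, spool, jar, file, brush from where it was at the start of the episode above 0.04 m).
It also fails if it takes over 64 s, if anything falls off the work surface, if the arm or the gripper's body presses on something with over 40 N, if the wrist force passes 120 N, or if a joint passes its speed limit or range.

ROBOT

A 6-joint arm with a two-finger parallel gripper is mounted at the origin on the work surface. World frame = base frame: x ahead of the robot, y to its left, z up, the work surface at z = 0. Lengths are in m, angles in degrees, forces in N, time in s.
With the tool pointing down it reaches from about 0.375 to 0.9 m from the base axis. Payload 3.1 kg.
Tool frame: the origin (TCP) lies on the centre line of the jaws, within the pads' length; the fingertips stand 8 mm ahead of it and the grasp point (between the pads) lies 11 mm behind it; y points along the fingers, x is the direction in which the jaws open and shut, and the axes are right-handed (so a half turn about y gives the same grasp; the last joint's range is limited). The gripper opens to 87 mm and grips with 3 to 60 N. Pads are 19 mm wide; open, the fingers measure 117 mm over their backs; the gripper's body (75 mm by 190 mm) begins 51 mm behind the grasp point.
Start: joints at [-80.185, 30.224, 82.088, -0, 67.689, -10.227], TCP at [0.214, -0.587, 0.231] pointing down, gripper open.
Joint ranges: [-176.69, 176.69], [-43.24, 126.21], [12.49, 139.97], [-82, 262], [0, 151.66], [-163.58, 163.58]. Speed limits (degrees/s): [159.86, 159.86, 180, 180, 180, 180].

INTERFACE

Orientations are given as a 3x3 rotation matrix whose columns are the frame's x, y, z axes.
In Python, from rig import read_state, imaging, job, spotter gives the robot as it stands.
- The arm moves only by the tool apply_moves, never from a script. Its argument "steps" is a list of rows, each an object of numbers: "x", "y", "z": the shift along the world's x, y, z in mm; "spin": the turn about the world's z in rad. In form: [{"x": .., "y": .., "z": .., "spin": ..}, ...]. A call has 1 to 12 rows; each row shifts and turns the pose as measured when the row begins; what a row does not reach is not made up. A row lasts 1/10 s, in which the tool goes at most 50 mm and 8.59 degrees, less where a joint would pass 70% of its speed; a pose out of reach is approached as far as the arm can. A call is refused whole if a number of a shift passes 50 or a number of a turn 0.15, either way. A call with a gripper value outside its range is refused whole. "grip" is the finger opening in mm, from 0 to 87, set as the call begins (left out, the last holds). The fingers move at their own pace and stop on an object; the grip force is fixed at half the most. Time passes only in rows, so rows that do not move let the fingers close. It gives the time, the measured TCP pose, the force and the opening at its end, in the units of the state.
- read_state(): the state, without advancing time (a new reading comes with each control period).
- imaging.capture(name): name is "scene" or "top" or "wrist"; returns the picture (420x560x3 uint8, red, green, blue); there is no depth.
- imaging.camera_params(name): a dict with "fov_y" (degrees; the focal length in pixels is half the picture's height over the tangent of half this angle, whatever the lens; pixels are square), "cx", "cy" (the principal point, pixels), "R" (3x3) and "t" (3): a world point X has camera coordinates R X + t. Camera axes: x right, y down, z forward; pixel columns grow to the right and rows downward; lengths in m; the calibration is good to about 2 mm. A picture is of the moment at which its call begins: read the wrist's pose just before it. camera_params takes no time and is no camera call; for the wrist camera it gives the pose at the moment of the call.
- job.hand_in(): hands the job in, once; it reports no verdict.
Trained networks look in the newest picture that a camera, given by its name, has taken for a name from the list of things; names that differ only in an ending like _2 or _b are one class to them, and where a whole thing is asked for, a point or a joint stands for the part that bears it (a point fixed in the world has none). Each returns a list of dicts, best first, with "score" (0 to 1); they miss things now and then, are a little off and sometimes report something else, mostly with a low value. They report only what shows in the picture. A call takes as long as a camera call.
- spotter.cut_out(name, camera): "mask" (420x560 bool, what is visible of it) and "rect" ([left, top, width, height] in pixels, round what is visible of it).
The state is a dict: "time_s": time; "joint_positions": joint angles; "qvel": joint speeds; "tau": joint torques, N m; "position": TCP position; "tcp_rot": TCP orientation; "force": force on the tool from outside, world axes, zero at the start; "moment": the same for the moment, N m; "opening": opening from 0.0 (shut) to 1.0 (fully open).
Only numpy, scipy, OpenCV 4.12 (cv2) and the standard library are available. Lean on these libraries where they do the work, as an engineer would, in place of code of your own. Each camera call takes 0.05 s, during which the arm holds its last target.

## Working session

There is one attempt and no reset: what is moved stays moved. The work goes in short steps, Python scripts to look and compute and a tool call to move; the robot and the scene stay as the last step left them, time stands still between calls to the robot, and variables do not carry over. Pictures are saved under pics/ and viewed, and the job is handed in when it is done.

Besides the shell and the picture viewer there is one more tool, called after "Emit:" by a JSON object that holds its "api" and its "payload". apply_moves: Moves the arm, as the interface text tells. Its arguments: {"type":"object","properties":{"steps":{"type":"array"},"grip":{"type":"number"}},"required":["steps"]}

```bash
mkdir -p pics; ls; python3 - <<'E'
from rig import read_state, imaging
import cv2,numpy as np
for n in("scene","top","wrist"):
    p=imaging.camera_params(n); im=imaging.capture(n); cv2.imwrite(f"pics/a_{n}.png",im[:,:,::-1])
    print(n,p)
s=read_state(); print(s)
E
```

```text
pics
scene {'fov_y': 48.55683586841781, 'cx': 281.5278070165998, 'cy': 210.91665763155393, 'R': array([[ 0.62240955,  0.78263456,  0.00946018],
       [ 0.48220541, -0.37390933, -0.79225612],
       [-0.61650977,  0.49766952, -0.61011536]]), 't': array([-0.37895249, -0.12243434,  1.85018956])}
top {'fov_y': 48.4443739494, 'cx': 275.36840272843006, 'cy': 207.893792117414, 'R': array([[-0.02238281, -0.99969081, -0.01083007],
       [-0.99503108,  0.02332709, -0.09679361],
       [ 0.09701632,  0.00860974, -0.99524555]]), 't': array([0.03998985, 0.59495071, 1.75840856])}
wrist {'fov_y': 58.52120498041813, 'cx': 288.03019495520874, 'cy': 212.26573146889024, 'R': array([[ 0.34406079, -0.93894452, -0.00231384],
       [-0.89825477, -0.32986631,  0.29039041],
       [-0.27342375, -0.09783354, -0.95690546]]), 't': array([-0.62440295, -0.03564652,  0.39193165])}
{'time_s': 0.15, 'joint_positions': array([-8.01871150e+01,  3.02676425e+01,  8.21400629e+01, -1.03918993e-03,
        6.76901327e+01, -1.02280032e+01]), 'qvel': array([-0.01419108, -0.18583165, -0.18394883, -0.0219552 , -0.01790961,
        0.02848795]), 'tau': array([ 1.04433657e-03, -4.40430844e+01, -1.76842940e+01,  6.33687037e-02,
        5.52221714e-02, -1.01354160e-04]), 'position': array([ 0.21410065, -0.58659048,  0.22978365]), 'tcp_rot': array([[ 3.42696876e-01, -3.07561680e-04,  9.39445984e-01],
       [-9.39444526e-01,  1.67975400e-03,  3.42696894e-01],
       [-1.68343858e-03, -9.99998542e-01,  2.86709311e-04]]), 'force': array([-0.33733492,  0.33198781,  0.434575  ]), 'moment': array([ 0.05752965,  0.00244793, -0.0262285 ]), 'opening': 1.004428491402314}
```

View pics/a_scene.png

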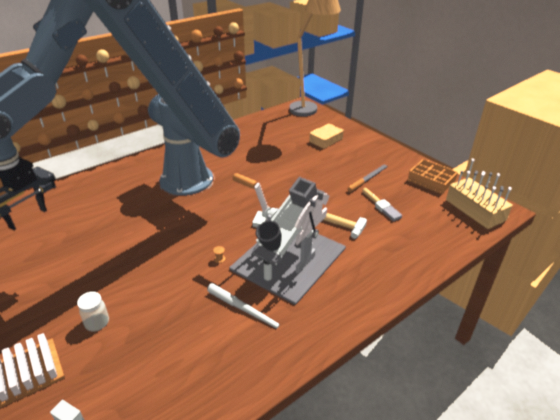

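View pics/a_top.png

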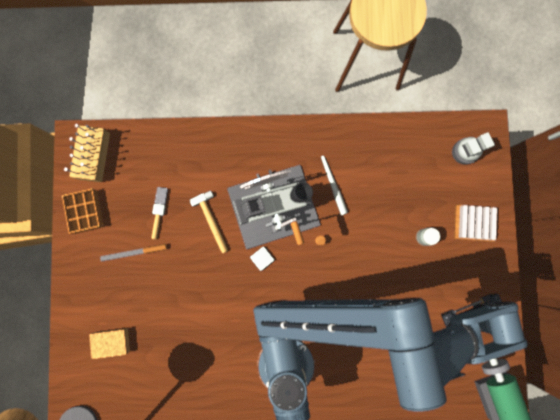

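View pics/a_wrist.png

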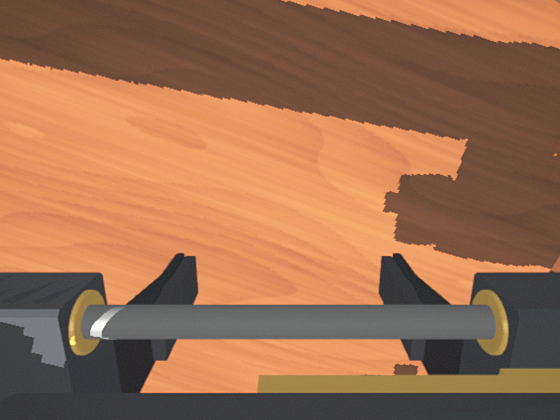

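The arm starts far off on the robot's right, and the rig is near (275,205) in the top view. The orange grip is at about (296,232) there, and at (260,197) in the scene view. Next I'll zoom in.

```bash
python3 - <<'E'
import cv2
a=cv2.imread("pics/a_top.png")[150:260,215:355]; cv2.imwrite("pics/b_top.png",cv2.resize(a,None,fx=5,fy=5,interpolation=cv2.INTER_CUBIC))
a=cv2.imread("pics/a_scene.png")[170:300,220:360]; cv2.imwrite("pics/b_scene.png",cv2.resize(a,None,fx=4.5,fy=4.5,interpolation=cv2.INTER_CUBIC))
E
```

```text
(no output)
```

View pics/b_top.png

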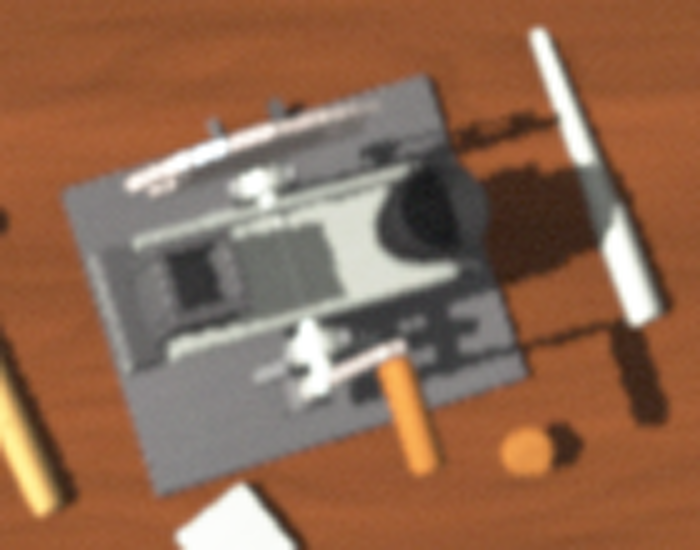

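View pics/b_scene.png

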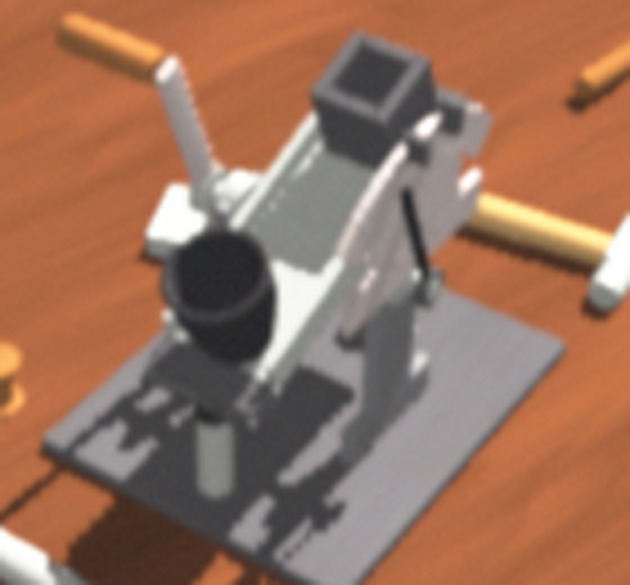

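```bash
cat > h.py <<'E'
import numpy as np, json
from scipy.optimize import least_squares
CAM={"scene":dict(fov_y=48.55683586841781,cx=281.5278070165998,cy=210.91665763155393,R=np.array([[0.62240955,0.78263456,0.00946018],[0.48220541,-0.37390933,-0.79225612],[-0.61650977,0.49766952,-0.61011536]]),t=np.array([-0.37895249,-0.12243434,1.85018956])),
"top":dict(fov_y=48.4443739494,cx=275.36840272843006,cy=207.893792117414,R=np.array([[-0.02238281,-0.99969081,-0.01083007],[-0.99503108,0.02332709,-0.09679361],[0.09701632,0.00860974,-0.99524555]]),t=np.array([0.03998985,0.59495071,1.75840856]))}
def proj(X,c):
    c=CAM[c] if isinstance(c,str) else c
    f=210/np.tan(np.radians(c["fov_y"]/2)); q=np.atleast_2d(X)@c["R"].T+c["t"]
    return np.c_[f*q[:,0]/q[:,2]+c["cx"], f*q[:,1]/q[:,2]+c["cy"]]
def rig2w(P,pose):
    x,y,a=pose; P=np.atleast_2d(P); c,s=np.cos(a),np.sin(a)
    return np.c_[x+c*P[:,0]-s*P[:,1], y+s*P[:,0]+c*P[:,1], P[:,2]]
E
python3 - <<'E'
from h import *
import cv2
zt=np.array([[65,190],[430,75],[527,375],[157,495]])/5+[215,150]-.4
P=np.array([[.125,.15,.012],[.125,-.15,.012],[-.125,-.15,.012],[-.125,.15,.012]])
zs=np.array([[45,450],[565,345]])/4.5+[220,170]-.4
Ps=P[[2,0]]
# grip ends at lever angle -.35
def grip(a,x,r=.13): return [x,-r*np.sin(-a)*-1*-1 if 0 else r*np.sin(a),.15+r*np.cos(a)]
def res(p,full=False):
    r=np.r_[(proj(rig2w(P,p[:3]),"top")-zt).ravel(),(proj(rig2w(Ps,p[:3]),"scene")-zs).ravel()]
    return r
s=least_squares(res,[.6,0,0.2]); print(s.x,s.fun.round(1))
pose=s.x
print("pivot",rig2w([-.135,0,.15],pose),"grip",rig2w([-.135,-.13*np.sin(.35),.15+.13*np.cos(.35)],pose))
for c,off,f in(("top",(215,150),5),("scene",(220,170),4.5)):
    im=cv2.imread(f"pics/b_{c}.png")
    def L(pts,col):
        q=((proj(rig2w(pts,pose),c)-off+.4)*f).astype(int); cv2.polylines(im,[q],False,col,1)
    L(np.r_[P,P[:1]],(0,255,0))
    a=-.35
    g=lambda y,z:(y*np.cos(a)+z*np.sin(a), .15-y*np.sin(a)*1+z*np.cos(a)) # rotate: +a leans z to +y
    def T(pts): return np.array([[x,*g(y,z)] for x,y,z in pts])
    L(T([[-.174,0,.13],[-.096,0,.13]]),(255,0,0)); L(T([[-.096,0,.13],[-.096,0,0]]),(255,0,0))
    L(T([[.065,0,0],[.065,0,.11]]),(0,0,255))
    L(T([[-.0425,-.14,.005],[.0425,-.14,.005],[.0425,.14,.005],[-.0425,.14,.005],[-.0425,-.14,.005]]),(255,255,0))
    cv2.imwrite(f"pics/c_{c}.png",im)
E
```

```text
[0.60513504 0.03319548 0.29397777] [-0.7 -0.1 -0.4 -0.9  0.7 -0.1  0.6  0.3 -1.1 -1.3  0.9  0.3]
pivot [[ 0.4759267  -0.00592234  0.15      ]] grip [[ 0.48884332 -0.04858666  0.27211845]]
```

View pics/c_top.png

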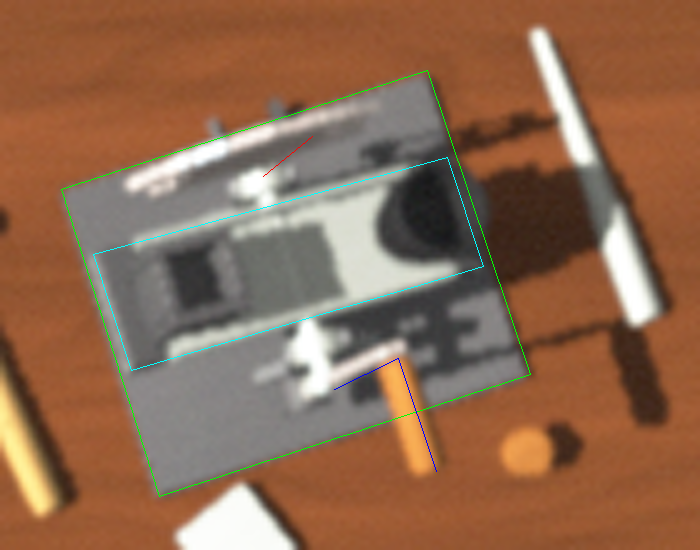

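View pics/c_scene.png

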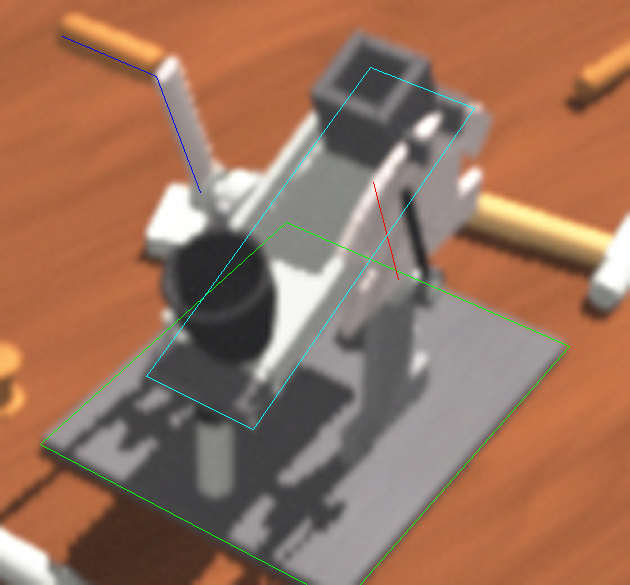

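Base-plate fit: rig at about (0.605, 0.033) with yaw 0.294. The grip is near (0.489, -0.045, 0.272), off by a few px in the overlay. I'll approach high up and measure it with the wrist camera.

Emit:
{"api": "apply_moves", "payload": {"steps": [{"x":0,"y":10,"z":30,"spin":-0.02},{"x":10,"y":30,"z":30,"spin":-0.02},{"x":20,"y":40,"z":20,"spin":-0.016},{"x":22,"y":42,"z":15},{"x":22,"y":42,"z":12},{"x":22,"y":42,"z":12},{"x":22,"y":42,"z":10},{"x":22,"y":42,"z":10},{"x":22,"y":42,"z":10},{"x":22,"y":42,"z":10},{"x":22,"y":42,"z":5},{"x":22,"y":42,"z":5}], "grip": 87}}

```text
invalid input at $.steps[3]: expected keys x, y, z, spin
```

```bash
python3 - <<'E'
from rig import read_state, imaging
from h import *
s=read_state(); print(s["time_s"],s["position"],s["tcp_rot"].round(4).tolist(),s["force"],s["joint_positions"])
E
```

```text
0.15 [ 0.21410065 -0.58659048  0.22978365] [[0.3427, -0.0003, 0.9394], [-0.9394, 0.0017, 0.3427], [-0.0017, -1.0, 0.0003]] [-0.33733492  0.33198781  0.434575  ] [-8.01871150e+01  3.02676425e+01  8.21400629e+01 -1.03918993e-03
  6.76901327e+01 -1.02280032e+01]
```

Emit:
{"api": "apply_moves", "payload": {"steps": [{"x":0,"y":10,"z":30,"spin":-0.02},{"x":10,"y":30,"z":30,"spin":-0.02},{"x":20,"y":40,"z":20,"spin":-0.016},{"x":22,"y":42,"z":15,"spin":0},{"x":22,"y":42,"z":12,"spin":0},{"x":22,"y":42,"z":12,"spin":0},{"x":22,"y":42,"z":10,"spin":0},{"x":22,"y":42,"z":10,"spin":0},{"x":22,"y":42,"z":10,"spin":0},{"x":22,"y":42,"z":10,"spin":0},{"x":22,"y":42,"z":5,"spin":0},{"x":22,"y":42,"z":5,"spin":0}], "grip": 87}}

```text
time_s: 1.35
position: [0.4422, -0.1156, 0.3994]
tcp_rot: [[0.274, 0.002, 0.962], [-0.962, 0.007, 0.274], [-0.006, -1.0, 0.004]]
force: [0.6, -1.1, 0.1]
opening: 0.999
```

```bash
python3 - <<'E'
from rig import read_state, imaging
from h import *
s=read_state(); print(s["time_s"],s["position"],s["tcp_rot"].round(4).tolist(),s["force"],s["joint_positions"])
E
```

```text
1.35 [ 0.44222685 -0.11558876  0.39940108] [[0.274, 0.0019, 0.9617], [-0.9617, 0.0068, 0.274], [-0.006, -1.0, 0.0037]] [ 0.63689295 -1.10120968  0.07608063] [-28.96517232   6.70391754  90.3477763    0.39399737  83.04175639
  45.08307433]
```

Emit:
{"api": "apply_moves", "payload": {"steps": [{"x":20,"y":35,"z":0,"spin":0.008},{"x":20,"y":30,"z":0,"spin":0.005},{"x":0,"y":0,"z":0,"spin":0},{"x":0,"y":0,"z":0,"spin":0}]}}

```text
time_s: 1.75
position: [0.4842, -0.0417, 0.3999]
tcp_rot: [[0.297, 0.003, 0.955], [-0.955, 0.008, 0.297], [-0.006, -1.0, 0.005]]
force: [0.0, -0.8, -0.7]
opening: 1.0
```

```bash
python3 - <<'E'
from rig import read_state, imaging
from h import *
import cv2, pickle
s=read_state(); p=imaging.camera_params("wrist"); im=imaging.capture("wrist")
pickle.dump((s,p,im),open("w1.pkl","wb"))
cv2.imwrite("pics/d_wrist.png",im[:,:,::-1])
print(s["time_s"],s["position"],s["tcp_rot"].round(4).tolist(),s["force"])
print("campos",-p["R"].T@p["t"])
E
```

```text
1.75 [ 0.48422004 -0.04171715  0.39987125] [[0.2968, 0.0032, 0.9549], [-0.9549, 0.0076, 0.2968], [-0.0063, -1.0, 0.0053]] [ 0.02778537 -0.77020142 -0.73610497]
campos [ 0.56079927 -0.01949738  0.55455817]
```

View pics/d_wrist.png

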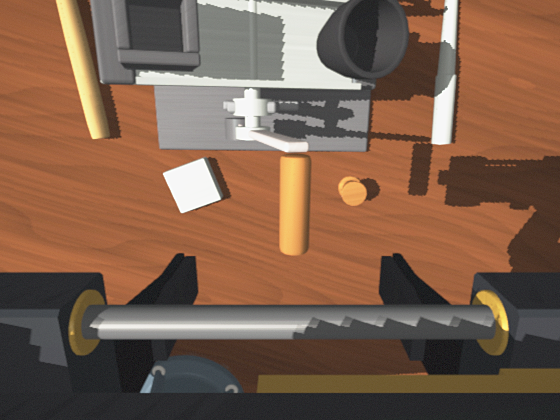

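```bash
python3 - <<'E'
import cv2
a=cv2.imread("pics/d_wrist.png")[0:262,90:430]; cv2.imwrite("pics/e_wrist.png",cv2.resize(a,None,fx=2.3,fy=2.3,interpolation=cv2.INTER_CUBIC))
E
```

```text
(no output)
```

View pics/e_wrist.png

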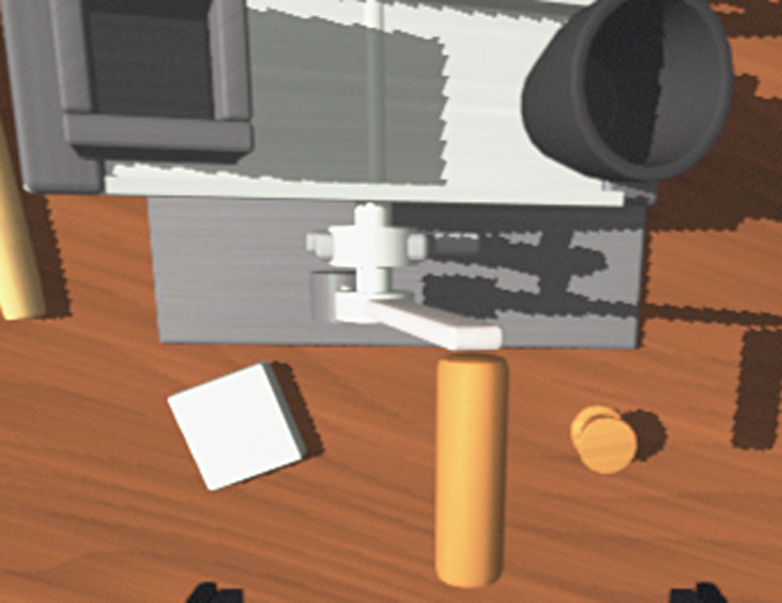

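```bash
python3 - <<'E'
from h import *
import pickle,cv2
s,p,im=pickle.load(open("w1.pkl","rb"))
zt=np.array([[65,190],[430,75],[527,375],[157,495]])/5+[215,150]-.4
P=np.array([[.125,.15,.012],[.125,-.15,.012],[-.125,-.15,.012],[-.125,.15,.012]])
zw=np.array([[636,346],[161,341]])/2.3+[90,0]-.3
gw=np.array([[470,583],[472,357]])/2.3+[90,0]-.3
def R(a,P):
    P=np.atleast_2d(P); return np.c_[P[:,0],P[:,1]*np.cos(a)+P[:,2]*np.sin(a),.15-P[:,1]*np.sin(a)+P[:,2]*np.cos(a)]
def res(q):
    r=(proj(rig2w(P,q[:3]),"top")-zt).ravel()*.5
    w=(proj(rig2w(P[2:],q[:3]),p)-zw).ravel()
    g=(proj(rig2w(R(q[3],[[-.174,0,.13],[-.096,0,.13]]),q[:3]),p)-gw).ravel()
    return np.r_[r,w,g]
o=least_squares(res,[.6,0,.29,-.35]); print(o.x,o.fun.round(1))
def res2(q): return res([*q,-.35])
o2=least_squares(res2,[.6,0,.29]); print(o2.x,o2.fun.round(1)); pose=o2.x
print(rig2w(R(-.35,[[-.135,0,.13]]),pose), "pivot",rig2w([-.135,0,.15],pose))
np.save("pose.npy",pose)
im=im[:,:,::-1].copy()
def L(pts,col,a=None):
    pts=np.array(pts)
    if a is not None: pts=R(a,pts)
    q=(proj(rig2w(pts,pose),p)).round().astype(int); cv2.polylines(im,[q],False,col,1)
L(np.r_[P,P[:1]],(0,255,0)); a=-.35
L([[-.174,0,.13],[-.096,0,.13]],(255,0,0),a)
L([[-.0425,-.14,.005],[.0425,-.14,.005],[.0425,.14,.005],[-.0425,.14,.005],[-.0425,-.14,.005]],(255,255,0),a)
th=np.linspace(0,6.3,40)
for zt_ in(.005,.08,): L(np.c_[.036*np.cos(th),-.09+.036*np.sin(th),0*th+zt_],(0,0,255),a)
for zt_ in(.005,.07,): L([[.03*i,.09+.03*j,zt_] for i,j in((1,1),(1,-1),(-1,-1),(-1,1),(1,1))],(255,0,255),a)
cv2.imwrite("pics/f.png",im)
E
```

```text
[ 0.60384201  0.03404521  0.2918084  -0.33548022] [-0.4  0.1 -0.3 -0.3  0.2  0.2  0.1  0.3  1.1  0.9 -0.7  0.6 -0.4 -1.4
  0.3  0.4]
[0.60335703 0.03525425 0.2914299 ] [-0.6  0.1 -0.4 -0.2  0.1  0.3 -0.   0.3  0.1  1.  -1.7  0.6  0.1 -1.5
  0.8  0.5]
[[ 0.48685732 -0.04623133  0.27211845]] pivot [[ 0.47404944 -0.00353424  0.15      ]]
```

View pics/f.png

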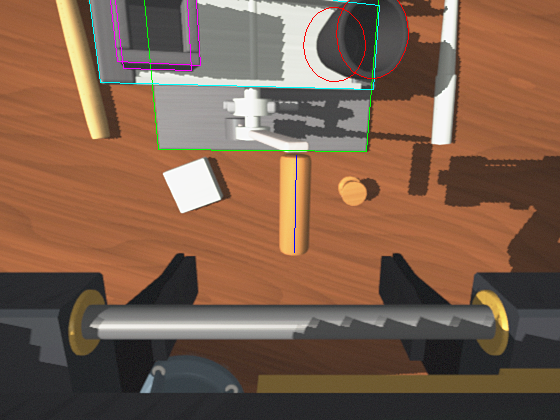

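Wrist fit is good: rig pose (0.6034, 0.0353, 0.2914), with mould, tray, crucible rim and grip overlays matching at tilt -0.35. The grip centre is (0.487, -0.046, 0.272), so I'll descend and pinch it with the TCP at z 0.261.

Emit:
{"api": "apply_moves", "payload": {"steps": [{"x":1,"y":-2,"z":-30,"spin":0},{"x":1,"y":-2,"z":-35,"spin":0},{"x":1,"y":-1,"z":-35,"spin":-0.006},{"x":0,"y":0,"z":-30,"spin":0},{"x":0,"y":0,"z":-8,"spin":0},{"x":0,"y":0,"z":0,"spin":0}]}}

```text
time_s: 2.4
position: [0.4846, -0.0554, 0.2597]
tcp_rot: [[0.278, 0.007, 0.961], [-0.961, 0.004, 0.278], [-0.002, -1.0, 0.008]]
force: [-0.4, -0.2, 0.3]
opening: 1.004
```

```bash
python3 - <<'E'
from rig import read_state, imaging
from h import *
import cv2, pickle
s=read_state(); p=imaging.camera_params("wrist"); im=imaging.capture("wrist")
pickle.dump((s,p,im),open("w2.pkl","wb"))
cv2.imwrite("pics/g_wrist.png",im[:,:,::-1])
print(s["time_s"],s["position"],s["tcp_rot"].round(4).tolist(),s["force"])
print("campos",-p["R"].T@p["t"])
E
```

```text
2.4 [ 0.48463768 -0.0553571   0.25972296] [[0.2779, 0.0075, 0.9606], [-0.9606, 0.0039, 0.2779], [-0.0016, -1.0, 0.0083]] [-0.35942183 -0.17786863  0.25226382]
campos [ 0.56099562 -0.03406225  0.41462009]
```

View pics/g_wrist.png

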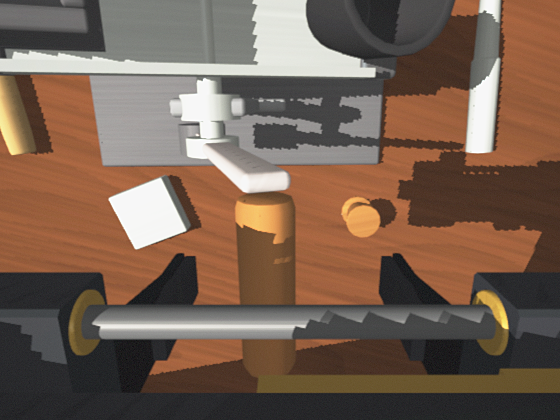

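The grip is between the fingers but about 9 mm off centre (bar at u≈266, jaws centred at 288). I'll correct that. I'm also building the tilt estimator from model edges, tested on this frame where the true tilt is -0.35.

Emit:
{"api": "apply_moves", "payload": {"steps": [{"x":2,"y":8,"z":1,"spin":0.013},{"x":0,"y":1,"z":0,"spin":0}]}}

```text
time_s: 2.65
position: [0.4888, -0.0473, 0.2641]
tcp_rot: [[0.29, 0.014, 0.957], [-0.957, 0.002, 0.29], [0.002, -1.0, 0.014]]
force: [0.4, -0.1, -0.0]
opening: 0.999
```

```bash
cat > est.py <<'E'
from h import *
import cv2
pose=np.load("pose.npy")
def R(a,P):
    P=np.atleast_2d(P); return np.c_[P[:,0],P[:,1]*np.cos(a)+P[:,2]*np.sin(a),.15-P[:,1]*np.sin(a)+P[:,2]*np.cos(a)]
def seg(a,b,n=60): 
    t=np.linspace(0,1,n)[:,None]; return np.array(a)*(1-t)+np.array(b)*t
th=np.linspace(0,2*np.pi,160,endpoint=False)
FE=[np.c_[.036*np.cos(th),-.09+.036*np.sin(th),0*th+.08]]
c=[(.03,.12),(.03,.06),(-.03,.06),(-.03,.12)]
for i in range(4): FE.append(seg([*c[i],.07],[*c[(i+1)%4],.07]))
FE.append(seg([-.0425,-.10,.005],[-.0425,.10,.005],100))
def est(im,p,show=None,th0=None,win=None):
    g=cv2.GaussianBlur(im,(0,0),1.2).astype(np.float32)
    gx=cv2.Sobel(g,cv2.CV_32F,1,0); gy=cv2.Sobel(g,cv2.CV_32F,0,1)
    k=np.argmax(np.abs(gx)+np.abs(gy),axis=2)[...,None]
    gx=np.take_along_axis(gx,k,2)[...,0]; gy=np.take_along_axis(gy,k,2)[...,0]
    A=np.arange(-.40,.401,.005); S=[]
    for a in A:
        num=0;cnt=0
        for F in FE:
            q=proj(rig2w(R(a,F),pose),p); t=np.gradient(q,axis=0); 
            n=np.c_[-t[:,1],t[:,0]]/(np.linalg.norm(t,axis=1)[:,None]+1e-9)
            ok=(q[:,0]>4)&(q[:,0]<555)&(q[:,1]>3)&(q[:,1]<262)
            if ok.sum()<8: continue
            q=q[ok].astype(np.float32);n=n[ok]
            m=lambda G:cv2.remap(G,q[:,0].reshape(1,-1),q[:,1].reshape(1,-1),cv2.INTER_LINEAR)[0]
            d=np.abs(m(gx)*n[:,0]+m(gy)*n[:,1]); num+=np.minimum(d,150).sum(); cnt+=len(d)
        S.append(num/max(cnt,40))
    S=np.array(S); M=S.copy()
    if th0 is not None: M[np.abs(A-th0)>win]=-1
    i=int(np.argmax(M)); a=A[i]
    if 0<i<len(A)-1:
        d=S[i-1]-2*S[i]+S[i+1]
        if d<0: a+=.005*.5*(S[i-1]-S[i+1])/d
    M[np.abs(A-A[i])<.03]=-1; j=int(np.argmax(M))
    if show:
        v=im[:,:,::-1].copy()
        for F in FE: cv2.polylines(v,[proj(rig2w(R(a,F),pose),p).round().astype(int)],F is FE[0],(0,255,0),1)
        cv2.imwrite(show,v)
    return a,S[i],A[j],S[j]
E
python3 - <<'E'
from est import *
import pickle,time
for f in("w1","w2"):
    s,p,im=pickle.load(open(f+".pkl","rb")); t=time.time(); print(est(im,p,f"pics/h_{f}.png"),time.time()-t)
E
```

```text
(np.float64(-0.35740219864713757), np.float64(93.61946403017458), np.float64(-0.32499999999999996), np.float64(84.00637277622344)) 0.399273157119751
(np.float64(-0.3345359193475195), np.float64(97.49474921435208), np.float64(-0.29499999999999993), np.float64(94.87083814918999)) 0.31006312370300293
```

View pics/h_w2.png

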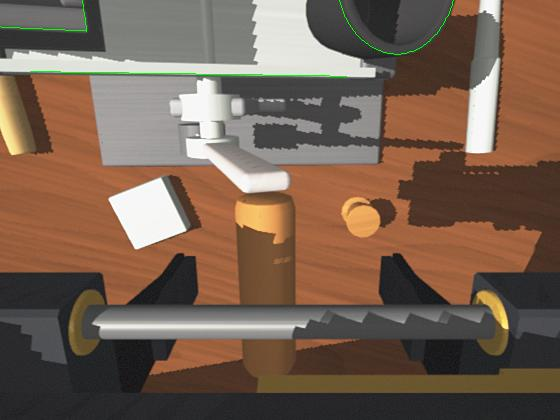

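```bash
python3 - <<'E'
from est import *
import pickle
for f in("w1","w2"):
    s,p,im=pickle.load(open(f+".pkl","rb")); v=im[:,:,::-1].copy()[:110]; v=cv2.resize(v,None,fx=1.42,fy=1.42*2 if 0 else 1.42)
    def L(P,col): cv2.polylines(v,[((proj(rig2w(R(-.35,P),pose),p)+.5)*1.42).round().astype(int)],True,col,1)
    for z,col in((.005,(0,0,255)),(.07,(0,255,0))): L([[.03,.12,z],[.03,.06,z],[-.03,.06,z],[-.03,.12,z]],col)
    L(FE[0],(0,255,0)); L([[-.0425,-.14,.005],[.0425,-.14,.005],[.0425,.14,.005],[-.0425,.14,.005]],(255,255,0))
    cv2.imwrite(f"pics/i_{f}.png",v)
a=cv2.imread("pics/i_w1.png");b=cv2.imread("pics/i_w2.png"); cv2.imwrite("pics/i.png",np.vstack([a,b]))
print(-p["R"].T@p["t"],p["R"])
E
```

```text
[ 0.56099562 -0.03406225  0.41462009] [[ 0.27928986 -0.96020447 -0.00213309]
 [-0.92083158 -0.26846598  0.28283427]
 [-0.27215139 -0.07702853 -0.95916642]]
```

View pics/i.png

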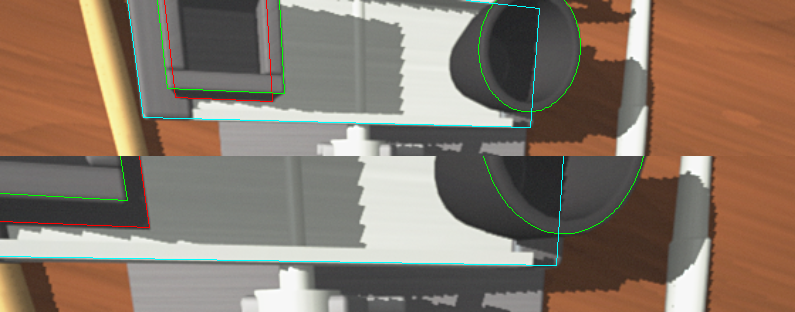

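```bash
python3 - <<'E'
t=open("est.py").read()
t=t.replace("FE.append(seg([-.0425,-.10,.005],[-.0425,.10,.005],100))","FE.append(seg([-.03,.06,.005],[-.03,.12,.005]))\nFE.append(seg([-.03,.06,.005],[.03,.06,.005]))\nFE.append(seg([-.03,.06,.005],[-.03,.06,.07],40))")
open("est.py","w").write(t)
E
python3 - <<'E'
from est import *
import pickle
for f in("w1","w2"):
    s,p,im=pickle.load(open(f+".pkl","rb")); print(est(im,p,f"pics/h_{f}.png"))
E
```

```text
(np.float64(-0.357032427007928), np.float64(81.45370001910305), np.float64(-0.32499999999999996), np.float64(71.30218350804144))
(np.float64(-0.26843351595868137), np.float64(71.44284093412314), np.float64(-0.23999999999999988), np.float64(70.4133685016847))
```

Emit:
{"api": "apply_moves", "payload": {"steps": [{"x":0,"y":0,"z":-3,"spin":0},{"x":0,"y":0,"z":0,"spin":0},{"x":0,"y":0,"z":0,"spin":0},{"x":0,"y":0,"z":0,"spin":0},{"x":0,"y":0,"z":0,"spin":0}], "grip": 18}}

```text
time_s: 3.15
position: [0.4907, -0.047, 0.2641]
tcp_rot: [[0.292, 0.02, 0.956], [-0.956, -0.001, 0.292], [0.006, -1.0, 0.019]]
force: [-1.0, 0.4, 0.1]
opening: 0.626
```

```bash
python3 - <<'E'
from rig import read_state, imaging
from est import *
import pickle
s=read_state(); p=imaging.camera_params("wrist"); im=imaging.capture("wrist")
pickle.dump((s,p,im),open("w3.pkl","wb"))
print(s["time_s"],s["position"],s["tcp_rot"].round(4).tolist(),s["force"],s["opening"])
print(est(im,p,"pics/k.png"))
E
```

```text
3.15 [ 0.49067101 -0.04696548  0.26410292] [[0.2917, 0.0204, 0.9563], [-0.9565, -0.0005, 0.2917], [0.0065, -0.9998, 0.0193]] [-0.95403993  0.43875415  0.10603623] 0.6263480543848602
(np.float64(-0.3894725754747711), np.float64(80.001646515141), np.float64(-0.2599999999999999), np.float64(74.79703053494094))
```

View pics/k.png

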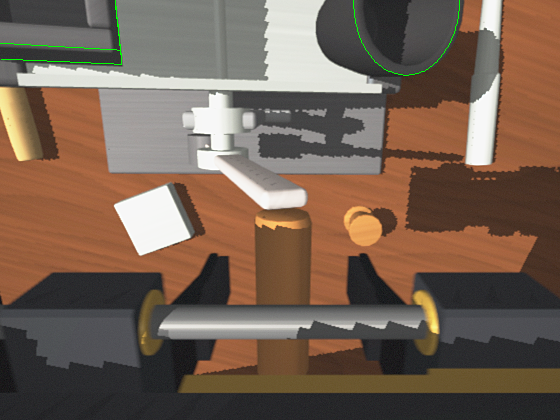

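```bash
python3 - <<'E'
from est import *
import pickle
o=[]
for f in("w2","w3"):
    s,p,im=pickle.load(open(f+".pkl","rb")); v=im[:,:,::-1].copy()[:180]; v=cv2.resize(v,None,fx=1.42,fy=1.42)
    for F in FE: cv2.polylines(v,[((proj(rig2w(R(-.35,F),pose),p)+.5)*1.42).round().astype(int)],F is FE[0],(0,255,0),1)
    q=rig2w([[.125,-.15,.012],[-.125,-.15,.012],[-.125,.15,.012],[.125,.15,.012]],pose); cv2.polylines(v,[((proj(q,p)+.5)*1.42).round().astype(int)],True,(255,255,0),1)
    o.append(v)
cv2.imwrite("pics/l.png",np.vstack(o))
E
```

```text
(no output)
```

View pics/l.png

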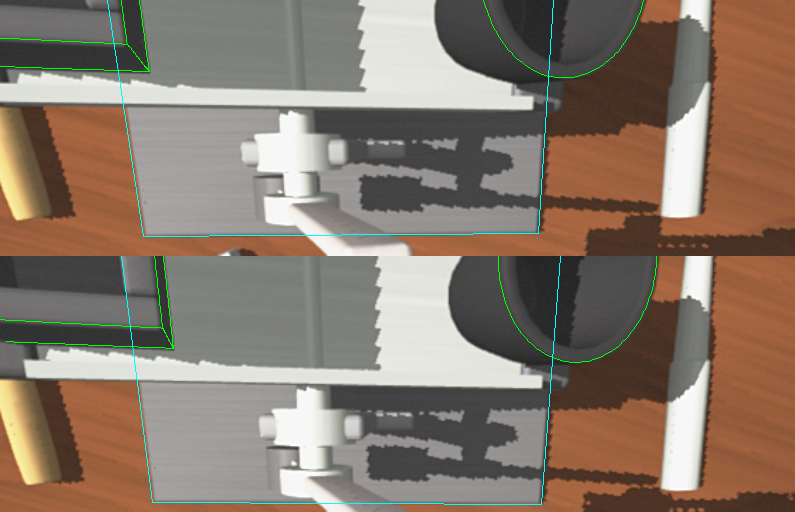

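```bash
cat > est2.py <<'E'
from h import *
import cv2
pose=np.load("pose.npy")
def R(a,P):
    P=np.atleast_2d(P); return np.c_[P[:,0],P[:,1]*np.cos(a)+P[:,2]*np.sin(a),.15-P[:,1]*np.sin(a)+P[:,2]*np.cos(a)]
def seg(a,b,n=50):
    t=np.linspace(.03,.97,n)[:,None]; return np.array(a)*(1-t)+np.array(b)*t
th=np.linspace(0,2*np.pi,120,endpoint=False)
def circ(r,z): return np.c_[r*np.cos(th),-.09+r*np.sin(th),0*th+z]
# name, pts, a point on the 'inside', sign(+1: outside brighter, -1 inside brighter, 0 abs), weight
def feats(camrig,a):
    # camera in rocker frame
    y,z=camrig[1],camrig[2]-.15; yb=y*np.cos(a)-z*np.sin(a)
    xc=camrig[0]
    F=[]
    mc=np.array([0,.09])
    if yb<.06:
        F+=[("mb_y",seg([-.03,.06,.005],[.03,.06,.005]),[0,.09,.005],1,1),("mt_y",seg([-.03,.06,.07],[.03,.06,.07]),[0,.09,.07],-1,.7)]
    else: F+=[("mt_y",seg([-.03,.06,.07],[.03,.06,.07]),[0,.09,.07],0,.7)]
    if xc<-.03: F+=[("mb_x",seg([-.03,.06,.005],[-.03,.12,.005]),[0,.09,.005],1,1),("mt_x",seg([-.03,.06,.07],[-.03,.12,.07]),[0,.09,.07],-1,1)]
    if yb>.12: F+=[("mb_y2",seg([-.03,.12,.005],[.03,.12,.005]),[0,.09,.005],1,1),("mt_y2",seg([-.03,.12,.07],[.03,.12,.07]),[0,.09,.07],-1,.7)]
    else: F+=[("mt_y2",seg([-.03,.12,.07],[.03,.12,.07]),[0,.09,.07],0,.5)]
    return F
def est(im,p,show=None,th0=None,win=None,dbg=False):
    g=cv2.GaussianBlur(cv2.cvtColor(im,cv2.COLOR_RGB2GRAY),(0,0),1.3).astype(np.float32)
    gx=cv2.Sobel(g,cv2.CV_32F,1,0)/4; gy=cv2.Sobel(g,cv2.CV_32F,0,1)/4
    cw=-p["R"].T@p["t"]; c,s=np.cos(pose[2]),np.sin(pose[2]); d=cw[:2]-pose[:2]
    camrig=np.array([c*d[0]+s*d[1],-s*d[0]+c*d[1],cw[2]])
    A=np.arange(-.42,.4201,.005); S=[];D=[]
    P3=lambda a,F:proj(rig2w(R(a,F),pose),p)
    def score(q,n,sg):
        ok=(q[:,0]>4)&(q[:,0]<555)&(q[:,1]>4)&(q[:,1]<258)
        if ok.sum()<6: return None
        q=q[ok].astype(np.float32);n=n[ok]
        m=lambda G:cv2.remap(G,q[:,0].reshape(1,-1),q[:,1].reshape(1,-1),cv2.INTER_LINEAR)[0]
        v=m(gx)*n[:,0]+m(gy)*n[:,1]
        v=np.abs(v) if sg==0 else np.clip(sg*v,-4,None)
        return np.minimum(v,16).mean(),len(v)
    for a in A:
        num=0;den=0;row={}
        for nm,F,ins,sg,w in feats(camrig,a):
            q=P3(a,F); t=np.gradient(q,axis=0); n=np.c_[-t[:,1],t[:,0]]; n/=np.linalg.norm(n,axis=1)[:,None]+1e-9
            i=P3(a,[ins])[0]; n*=np.where(((q-i)*n).sum(1)>0,1,-1)[:,None]
            r=score(q,n,sg)
            if r: ww=w*min(r[1]/25,1); num+=ww*r[0]; den+=ww; row[nm]=r[0]
        hull=[]
        # crucible silhouette
        q=np.r_[P3(a,circ(.036,.08)),P3(a,circ(.034,.008))].astype(np.float32)
        h=cv2.convexHull(q)[:,0]; pts=[];nn=[]; cen=h.mean(0)
        for k in range(len(h)):
            u,v=h[k],h[(k+1)%len(h)]; L=np.linalg.norm(v-u)
            if L<1e-6: continue
            n=np.array([-(v-u)[1],(v-u)[0]])/L
            if (((u+v)/2-cen)*n).sum()<0:n=-n
            for tt in np.arange(0,1,2/max(L,2)): pts.append(u+(v-u)*tt);nn.append(n)
        r=score(np.array(pts),np.array(nn),1)
        if r: ww=1.5*min(r[1]/40,1); num+=ww*r[0]; den+=ww; row["sil"]=r[0]
        q=P3(a,circ(.036,.08)); t=np.roll(q,-1,0)-np.roll(q,1,0); n=np.c_[-t[:,1],t[:,0]]; n/=np.linalg.norm(n,axis=1)[:,None]
        r=score(q,n,0)
        if r: ww=1*min(r[1]/40,1); num+=ww*r[0]; den+=ww; row["rim"]=r[0]
        S.append(num/max(den,1.0)); D.append(row)
    S=np.array(S); M=S.copy()
    if th0 is not None: M[np.abs(A-th0)>win]=-1
    i=int(np.argmax(M)); a=A[i]
    if 0<i<len(A)-1:
        d=S[i-1]-2*S[i]+S[i+1]
        if d<0: a+=.005*.5*(S[i-1]-S[i+1])/d
    M[np.abs(A-A[i])<.03]=-1; j=int(np.argmax(M))
    if show:
        v=im[:,:,::-1].copy()
        for f in feats(camrig,a): cv2.polylines(v,[P3(a,f[1]).round().astype(int)],False,(0,255,0),1)
        cv2.polylines(v,[P3(a,circ(.036,.08)).round().astype(int)],True,(0,255,0),1)
        cv2.imwrite(show,v)
    if dbg:
        for k in D[i]: 
            x=[r.get(k,0) for r in D]; print("  ",k,round(D[i][k],1),"best at",round(A[int(np.argmax(x))],3),round(max(x),1))
    return np.round([a,S[i],A[j],S[j]],3)
E
python3 - <<'E'
from est2 import *
import pickle
for f in("w1","w2","w3"):
    s,p,im=pickle.load(open(f+".pkl","rb")); print(f,est(im,p,f"pics/h2_{f}.png",dbg=True))
E
```

```text
mt_y 15.8 best at -0.36 16.0
   mb_x 15.8 best at 0.095 16.0
   mt_x 15.7 best at -0.34 15.8
   mt_y2 10.4 best at 0.02 16.0
   sil 0.9 best at 0.29 3.9
   rim 8.0 best at -0.36 8.0
w1 [-0.356 10.017 -0.325  8.483]
   mb_y 16.0 best at -0.42 16.0
   mt_y 15.5 best at -0.335 15.5
   mb_x 15.9 best at -0.345 16.0
   mt_x 16.0 best at -0.335 16.0
   sil 0.2 best at 0.2 2.6
   rim 6.4 best at -0.385 7.5
w2 [-0.336  9.911 -0.305  9.184]
   mb_y 16.0 best at -0.385 16.0
   mt_y 15.5 best at -0.4 16.0
   mb_x 15.1 best at -0.055 16.0
   mt_x 16.0 best at -0.345 16.0
   sil 1.1 best at -0.105 2.2
   rim 7.1 best at -0.385 7.4
w3 [-0.332 10.519 -0.3    9.439]
```

```bash
sed -i 's/np.minimum(v,16)/np.minimum(v,35)/; s/ww=1.5\*min/ww=0.3*min/' est2.py; python3 - <<'E'
from est2 import *
import pickle
for f in("w1","w2","w3"):
    s,p,im=pickle.load(open(f+".pkl","rb")); print(f,est(im,p,f"pics/h2_{f}.png",dbg=True))
E
```

```text
mt_y 20.2 best at -0.36 20.2
   mb_x 32.3 best at 0.135 35.0
   mt_x 26.5 best at -0.325 27.8
   mt_y2 8.3 best at 0.085 27.8
   sil 2.3 best at 0.29 4.8
   rim 8.4 best at -0.02 11.9
w1 [-0.358 19.154 -0.33  17.317]
   mb_y 34.6 best at -0.235 35.0
   mt_y 0.5 best at -0.34 21.4
   mb_x 34.7 best at -0.245 34.8
   mt_x 19.4 best at -0.285 19.6
   sil 0.9 best at 0.2 4.1
   rim 4.6 best at -0.385 7.5
w2 [-0.277 20.203 -0.245 19.434]
   mb_y 34.1 best at -0.205 35.0
   mt_y 0.9 best at -0.39 35.0
   mb_x 32.0 best at -0.125 32.8
   mt_x 20.6 best at -0.28 20.8
   sil 2.3 best at -0.105 3.2
   rim 6.8 best at -0.31 7.6
w3 [-0.272 19.913 -0.24  19.505]
```

Emit:
{"api": "apply_moves", "payload": {"steps": [{"x":-2,"y":0,"z":-2,"spin":0},{"x":0,"y":0,"z":-1,"spin":0},{"x":0,"y":0,"z":0,"spin":0}], "grip": 15}}

```text
time_s: 3.5
position: [0.4883, -0.047, 0.2606]
tcp_rot: [[0.292, 0.02, 0.956], [-0.957, -0.0, 0.292], [0.006, -1.0, 0.019]]
force: [-0.3, 1.2, 0.0]
opening: 0.309
```

```bash
python3 - <<'E'
from rig import read_state
s=read_state(); print(s["time_s"],s["position"],s["tcp_rot"].round(4).tolist(),s["force"],s["opening"])
E
```

```text
3.5 [ 0.48827539 -0.04696626  0.26063142] [[0.2916, 0.0198, 0.9563], [-0.9565, -0.0003, 0.2916], [0.0061, -0.9998, 0.0188]] [-0.31145468  1.15857973  0.03151304] 0.3085657705804116
```

```bash
sed -i 's/np.minimum(v,35)/np.minimum(v,18)/; s/,1,1),("mt_y"/,1,.3),("mt_y"/; s/\[0,.09,.07\],-1,.7)/[0,.09,.07],-1,1.5)/g; s/\[0,.09,.07\],0,.7)/[0,.09,.07],0,1.2)/; s/\[0,.09,.005\],1,1)/[0,.09,.005],1,.3)/g' est2.py; grep -n 'F+=' est2.py; python3 - <<'E'
from est2 import *
import pickle
for f in("w1","w2","w3"):
    s,p,im=pickle.load(open(f+".pkl","rb")); print(f,est(im,p,f"pics/h2_{f}.png",dbg=True))
E
```

```text
18:        F+=[("mb_y",seg([-.03,.06,.005],[.03,.06,.005]),[0,.09,.005],1,.3),("mt_y",seg([-.03,.06,.07],[.03,.06,.07]),[0,.09,.07],-1,1.5)]
19:    else: F+=[("mt_y",seg([-.03,.06,.07],[.03,.06,.07]),[0,.09,.07],0,1.2)]
20:    if xc<-.03: F+=[("mb_x",seg([-.03,.06,.005],[-.03,.12,.005]),[0,.09,.005],1,.3),("mt_x",seg([-.03,.06,.07],[-.03,.12,.07]),[0,.09,.07],-1,1)]
21:    if yb>.12: F+=[("mb_y2",seg([-.03,.12,.005],[.03,.12,.005]),[0,.09,.005],1,.3),("mt_y2",seg([-.03,.12,.07],[.03,.12,.07]),[0,.09,.07],-1,1.5)]
22:    else: F+=[("mt_y2",seg([-.03,.12,.07],[.03,.12,.07]),[0,.09,.07],0,.5)]
   mt_y 17.3 best at -0.36 17.8
   mb_x 17.7 best at 0.1 18.0
   mt_x 17.5 best at -0.335 17.8
   mt_y2 10.4 best at 0.03 18.0
   sil 1.2 best at 0.29 4.2
   rim 8.1 best at -0.36 8.1
w1 [-0.357 13.317 -0.325 10.298]
   mb_y 18.0 best at -0.42 18.0
   mt_y 16.6 best at -0.335 17.0
   mb_x 17.9 best at -0.32 18.0
   mt_x 16.9 best at -0.31 18.0
   sil 0.3 best at 0.2 2.9
   rim 6.2 best at -0.385 7.5
w2 [-0.332 12.282 -0.3   10.012]
   mb_y 18.0 best at -0.385 18.0
   mt_y 17.6 best at -0.4 18.0
   mb_x 16.8 best at -0.05 18.0
   mt_x 17.9 best at -0.325 18.0
   sil 1.0 best at -0.12 2.4
   rim 7.0 best at -0.385 7.4
w3 [-0.335 13.567 -0.39  11.157]
```

Emit:
{"api": "apply_moves", "payload": {"steps": [{"x":0,"y":0,"z":0,"spin":0},{"x":0,"y":0,"z":0,"spin":0}], "grip": 15}}

```text
time_s: 3.7
position: [0.4882, -0.047, 0.2605]
tcp_rot: [[0.291, 0.019, 0.956], [-0.957, -0.0, 0.291], [0.006, -1.0, 0.019]]
force: [-0.1, -0.6, 0.4]
opening: 0.271
```

```bash
python3 - <<'E'
from rig import read_state, imaging
from est2 import *
import pickle
s=read_state(); p=imaging.camera_params("wrist"); im=imaging.capture("wrist"); 
print(s["time_s"],s["position"],s["tcp_rot"].round(4).tolist(),s["force"],s["opening"])
pickle.dump((s,p,im),open("w4.pkl","wb")); print(est(im,p,"pics/m.png",dbg=True))
E
```

```text
3.7 [ 0.48822032 -0.0470083   0.26053566] [[0.2913, 0.0195, 0.9564], [-0.9566, -0.0002, 0.2914], [0.0059, -0.9998, 0.0186]] [-0.14394039 -0.56165557  0.36637991] 0.27062627074664714
   mb_y 18.0 best at -0.39 18.0
   mt_y 17.5 best at -0.4 18.0
   mb_x 16.8 best at -0.055 17.9
   mt_x 17.7 best at -0.32 18.0
   sil 0.8 best at 0.42 2.6
   rim 6.8 best at -0.385 7.3
[-0.334 13.179 -0.395 10.262]
```

View pics/m.png

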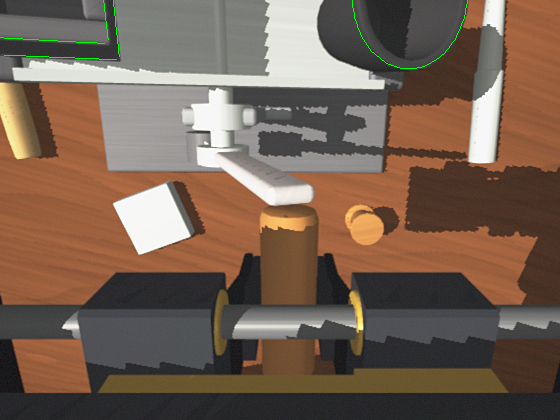

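The bar is gripped: opening 23.6 mm, TCP on the arc, and φ from the TCP ≈ -0.36 with radius 129.8 mm. The overlay matches mould and rim, with estimated tilt -0.334 against a true -0.35. Next is the filter and controller helper.

```bash
cat > ctl.py <<'E'
import sys,pickle,os
import numpy as np
from scipy.linalg import solve_discrete_are, expm
from rig import read_state, imaging
from est2 import est, pose, rig2w
PIV=rig2w([-.135,0,.15],pose)[0]; ca,sa=np.cos(pose[2]),np.sin(pose[2])
EX=np.array([ca,sa,0]);EY=np.array([-sa,ca,0])
def grasp(s): return s["position"]-.011*s["tcp_rot"][:,1]
def phi_of(s):
    d=grasp(s)-PIV; y=d@EY; return np.arctan2(y,d[2]),np.hypot(y,d[2]),d@EX
N=6000; rng=np.random.default_rng(int.from_bytes(os.urandom(4),"little"))
def init(t,phi):
    g=10*(1+.1*rng.standard_normal(N)); k=5.36*(1+.1*rng.standard_normal(N)); b=rng.uniform(-.3,.3,N); d=1.25*(1+.15*rng.standard_normal(N))
    return dict(t=t,phi=phi,X=np.c_[np.full(N,-.35),np.zeros(N),g,k,b,d],hist=[])
def prop(X,dt,p0,p1,noise=True):
    n=max(1,int(round(dt/.01))); h=dt/n; X=X.copy(); v=(p1-p0)/dt
    for i in range(n):
        p=p0+(p1-p0)*(i+.5)/n; th,w,g,k,b,d=X.T
        acc=g*(th-b)+k*(p-th)+.714*(v-w)-d*w
        w=w+h*acc
        if noise: w=w+np.sqrt(h)*.05*rng.standard_normal(len(w))
        th=th+h*w
        lo=th<-.35; hi=th>.35
        w=np.where(lo,np.maximum(w,0),np.where(hi,np.minimum(w,0),w)); th=np.clip(th,-.35,.35)
        X[:,0]=th;X[:,1]=w
    return X
def upd(X,z,sg=.02):
    L=np.exp(-.5*((X[:,0]-z)/sg)**2)+.01; L/=L.sum()
    i=rng.choice(N,N,p=L); X=X[i].copy()
    X[:,1]+=.01*rng.standard_normal(N); X[:,2:]+=np.array([.1,.05,.004,.02])*rng.standard_normal((N,4)); 
    free=(X[:,0]>-.349)&(X[:,0]<.349)
    X[free,0]+=.002*rng.standard_normal(free.sum())
    return X
def lqr(m,T=.25):
    th,w,g,k,b,d=m
    A=np.array([[0,1,0],[g-k,-(d+.714),k],[0,0,0]]); B=np.array([0,.714,1.])
    n=25;Ad=np.eye(3);Bd=np.zeros(3);h=T/n;E=expm(np.block([[A,B[:,None]],[np.zeros((1,4))]])*h)
    for i in range(n):
        Ad=E[:3,:3]@Ad; Bd=E[:3,:3]@Bd+(E[:3,3]/.2 if i*h<.2-1e-9 else 0)
    Bd=Bd[:,None]; Q=np.diag([30,1.,.05]);Rr=np.array([[4.]])
    P=solve_discrete_are(Ad,Bd,Q,Rr)
    return np.linalg.solve(Rr+Bd.T@P@Bd,Bd.T@P@Ad)[0]
def step(ref=0.,vref=0.,rows=2,look=True,maxd=.09,target=None,show=None):
    f="pf.pkl"; s=read_state(); ph,r,xx=phi_of(s)
    S=pickle.load(open(f,"rb")) if os.path.exists(f) else init(s["time_s"],ph)
    if s["time_s"]>S["t"]: S["X"]=prop(S["X"],s["time_s"]-S["t"],S["phi"],ph)
    S["t"]=s["time_s"];S["phi"]=ph; z=None
    if look:
        p=imaging.camera_params("wrist"); im=imaging.capture("wrist"); m=S["X"][:,0].mean(); sd=S["X"][:,0].std()
        e=est(im,p,show=show,th0=m,win=max(.07,3*sd)); eg=est(im,p); z=e[0]
        pickle.dump((s,p,im),open("last.pkl","wb"))
        print("theta meas",e,"global",eg[0],"pred",m.round(3),"+-",sd.round(3))
        S["X"]=upd(S["X"],z)
        s=read_state(); ph2,r,xx=phi_of(s)
        S["X"]=prop(S["X"],s["time_s"]-S["t"],S["phi"],ph2); S["t"]=s["time_s"];S["phi"]=ph=ph2
    S["hist"].append((S["t"],ph,z)); pickle.dump(S,open(f,"wb"))
    m=S["X"].mean(0); sd=S["X"].std(0)
    print(f"t {S['t']:.2f} phi {ph:.3f} r {r*1e3:.1f} x {xx*1e3:.1f} th {m[0]:.3f}+-{sd[0]:.3f} w {m[1]:.3f}+-{sd[1]:.3f} g {m[2]:.2f} k {m[3]:.2f} b {m[4]:.3f}+-{sd[4]:.3f} F",s["force"].round(1),"tilt",s["tcp_rot"][:2,1].round(3),"op",round(s["opening"],3))
    g,k,b,d=m[2:]
    T=.1*rows
    if target is None:
        pe=ref-g/k*(ref-b)+(d*vref)/k
        K=lqr(m,.05+T if rows==2 else .25); dphi=-K@np.array([m[0]-ref,m[1]-vref,ph-pe]); print("phi_eq",round(pe,3),"K",K.round(2),"raw dphi",dphi.round(3))
    else: dphi=target-ph
    dphi=np.clip(dphi,-maxd*rows,maxd*rows); dphi=np.clip(ph+dphi,-.95,.95)-ph
    Xp=prop(S["X"],T,ph,ph+dphi,False); print("pred after rows th",Xp[:,0].mean().round(3),"w",Xp[:,1].mean().round(3),"| phi->",(ph+dphi).round(3))
    cur=s["position"].copy(); xc=np.clip(xx,-.004,.004)
    yaw=np.arctan2(s["tcp_rot"][1,2],s["tcp_rot"][0,2]); 
    for i in range(rows):
        a=ph+dphi*(i+1)/rows
        G=PIV+EY*.13*np.sin(a)+np.array([0,0,.13*np.cos(a)])+EX*(xx-xc)
        tgt=G+.011*s["tcp_rot"][:,1]; dl=(tgt-cur)*1e3; cur=tgt
        print("ROW",dl.round(1),"spin",round(pose[2]-yaw,3) if i==0 else 0)
E
python3 - <<'E'
from ctl import *
step(ref=0,rows=4,maxd=.05)
E
```

```text
theta meas [-0.334 13.151 -0.395 10.262] global -0.334 pred -0.35 +- 0.0
t 3.80 phi -0.359 r 129.8 x 0.9 th -0.350+-0.000 w -0.000+-0.001 g 10.03 k 5.35 b 0.001+-0.176 F [-0.5  0.3  0.6] tilt [ 0.019 -0.   ] op 0.265
phi_eq 0.001 K [1.77 0.49 0.78] raw dphi 0.902
pred after rows th -0.349 w 0.007 | phi-> -0.159
ROW [-2.6  5.6  2.3] spin -0.004
ROW [-1.8  6.   1.8] spin 0
ROW [-1.8  6.1  1.5] spin 0
ROW [-1.8  6.1  1.2] spin 0
```

Emit:
{"api": "apply_moves", "payload": {"steps": [{"x":-2,"y":6,"z":2,"spin":0},{"x":-2,"y":6,"z":2,"spin":0},{"x":-2,"y":6,"z":1.5,"spin":0}]}}

```text
time_s: 4.1
position: [0.4837, -0.0316, 0.2666]
tcp_rot: [[0.291, 0.023, 0.956], [-0.957, -0.008, 0.291], [0.014, -1.0, 0.02]]
force: [0.3, -3.7, 1.0]
opening: 0.265
```

```bash
python3 - <<'E'
from ctl import *
step(ref=0,rows=3,maxd=.05,show="pics/n1.png")
E
```

```text
theta meas [-0.349 12.985 -0.32  10.673] global -0.349 pred -0.35 +- 0.001
t 4.15 phi -0.219 r 131.1 x 1.0 th -0.350+-0.001 w 0.002+-0.011 g 10.01 k 5.36 b 0.001+-0.175 F [-0.3 -3.   0.7] tilt [ 0.024 -0.007] op 0.27
phi_eq 0.003 K [1.77 0.49 0.78] raw dphi 0.791
pred after rows th -0.346 w 0.024 | phi-> -0.069
ROW [-2.8  6.1  0.2] spin -0.005
ROW [-1.8  6.2  0.9] spin 0
ROW [-1.9  6.2  0.6] spin 0
```

Emit:
{"api": "apply_moves", "payload": {"steps": [{"x":-2.5,"y":6,"z":0.5,"spin":0},{"x":-2,"y":6,"z":0.7,"spin":0},{"x":-2,"y":6,"z":0.5,"spin":0}]}}

```text
time_s: 4.45
position: [0.4785, -0.0141, 0.271]
tcp_rot: [[0.292, 0.029, 0.956], [-0.956, -0.014, 0.293], [0.022, -0.999, 0.024]]
force: [0.3, -5.4, 2.4]
opening: 0.271
```

```bash
python3 - <<'E'
from ctl import *
step(ref=0,rows=2,maxd=.05,show="pics/n2.png")
E
```

```text
theta meas [-0.348 12.631 -0.32  10.763] global -0.348 pred -0.347 +- 0.01
t 4.50 phi -0.077 r 132.6 x 1.0 th -0.348+-0.007 w 0.012+-0.040 g 10.04 k 5.35 b 0.019+-0.166 F [-0.  -3.6  5. ] tilt [ 0.029 -0.013] op 0.268
phi_eq 0.035 K [1.78 0.49 0.78] raw dphi 0.699
pred after rows th -0.343 w 0.037 | phi-> 0.023
ROW [-2.8  6.1 -2.3] spin -0.006
ROW [-1.9  6.2  0. ] spin 0
```

View pics/n2.png

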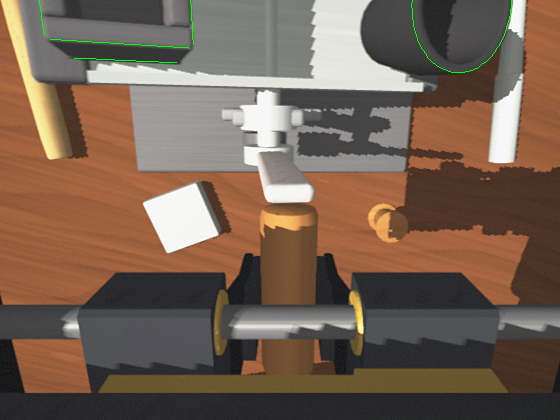

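The overlay tracks mould and crucible well, and the cradle is still on its rest (-0.348). I'll keep ramping.

Emit:
{"api": "apply_moves", "payload": {"steps": [{"x":-2.5,"y":6,"z":-2,"spin":0},{"x":-2,"y":6,"z":-0.5,"spin":0}]}}

```text
time_s: 4.7
position: [0.4751, -0.002, 0.2714]
tcp_rot: [[0.294, 0.034, 0.955], [-0.956, -0.017, 0.294], [0.026, -0.999, 0.028]]
force: [-1.6, -4.3, 3.3]
opening: 0.264
```

```bash
python3 - <<'E'
from ctl import *
step(ref=0,rows=2,maxd=.05,show="pics/n3.png")
E
```

```text
theta meas [-0.326 13.41  -0.295 10.229] global -0.326 pred -0.344 +- 0.019
t 4.75 phi 0.018 r 132.4 x 1.1 th -0.344+-0.014 w 0.034+-0.072 g 10.03 k 5.34 b 0.009+-0.163 F [-1.7 -4.3  7.6] tilt [ 0.034 -0.016] op 0.266
phi_eq 0.017 K [1.78 0.49 0.78] raw dphi 0.594
pred after rows th -0.333 w 0.081 | phi-> 0.118
ROW [-2.9  5.9 -2.7] spin -0.008
ROW [-1.9  6.2 -0.6] spin 0
```

```bash
sed -i 's/G=PIV+EY\*.13\*np.sin(a)+np.array(\[0,0,.13\*np.cos(a)\])/rr=np.clip(r,.128,.1325); G=PIV+EY*rr*np.sin(a)+np.array([0,0,rr*np.cos(a)])/' ctl.py; grep -c "rr=" ctl.py
```

```text
1
```

Emit:
{"api": "apply_moves", "payload": {"steps": [{"x":-2.5,"y":6,"z":0,"spin":0},{"x":-2,"y":6,"z":-0.5,"spin":0}]}}

```text
time_s: 4.95
position: [0.4712, 0.0109, 0.2717]
tcp_rot: [[0.294, 0.037, 0.955], [-0.956, -0.017, 0.294], [0.027, -0.999, 0.03]]
force: [-0.6, -3.4, 4.9]
opening: 0.267
```

```bash
python3 - <<'E'
from ctl import *
step(ref=0,rows=2,maxd=.05,show="pics/n4.png")
E
```

```text
theta meas [-0.262 13.352 -0.23  10.412] global -0.262 pred -0.333 +- 0.035
t 5.00 phi 0.119 r 133.6 x 1.1 th -0.256+-0.035 w 0.370+-0.126 g 9.81 k 5.41 b -0.184+-0.088 F [-0.2 -2.   3.9] tilt [ 0.037 -0.016] op 0.265
phi_eq -0.333 K [1.73 0.49 0.78] raw dphi -0.091
pred after rows th -0.174 w 0.432 | phi-> 0.028
ROW [ 0.7 -6.2 -0.5] spin -0.008
ROW [ 1.7 -5.8  0.3] spin 0
```

It has lifted off at -0.26 and is moving. Now braking.

Emit:
{"api": "apply_moves", "payload": {"steps": [{"x":1,"y":-6,"z":-0.5,"spin":0},{"x":2,"y":-6,"z":0.5,"spin":0}]}}

```text
time_s: 5.2
position: [0.473, 0.0051, 0.2724]
tcp_rot: [[0.293, 0.036, 0.956], [-0.956, -0.004, 0.293], [0.014, -0.999, 0.033]]
force: [-0.3, 4.7, 2.0]
opening: 0.261
```

```bash
python3 - <<'E'
from ctl import *
step(ref=0,rows=2,maxd=.09,show="pics/n5.png")
E
```

```text
theta meas [-0.182 13.618 -0.145 13.606] global -0.182 pred -0.171 +- 0.064
t 5.25 phi 0.060 r 133.7 x 1.1 th -0.154+-0.023 w 0.483+-0.067 g 9.70 k 5.33 b -0.200+-0.029 F [-1.2  4.1  7.3] tilt [ 0.035 -0.004] op 0.267
phi_eq -0.363 K [1.74 0.49 0.78] raw dphi -0.296
pred after rows th -0.061 w 0.434 | phi-> -0.12
ROW [  2.4 -11.8  -1. ] spin -0.006
ROW [  3.4 -11.4  -0.9] spin 0
```

Emit:
{"api": "apply_moves", "payload": {"steps": [{"x":4,"y":-16,"z":-1,"spin":0},{"x":4,"y":-14,"z":-1,"spin":0}]}}

```text
time_s: 5.45
position: [0.4797, -0.019, 0.2703]
tcp_rot: [[0.293, 0.033, 0.956], [-0.956, 0.011, 0.292], [-0.001, -0.999, 0.035]]
force: [0.4, 5.0, 2.2]
opening: 0.265
```

```bash
python3 - <<'E'
from ctl import *
step(ref=0,rows=2,maxd=.11,show="pics/n6.png")
E
```

```text
theta meas [-0.013 12.811  0.015 11.496] global -0.013 pred -0.061 +- 0.037
t 5.50 phi -0.141 r 132.4 x 0.5 th -0.000+-0.024 w 0.523+-0.087 g 9.95 k 5.32 b -0.212+-0.023 F [0.1 3.1 5. ] tilt [0.033 0.009] op 0.266
phi_eq -0.397 K [1.77 0.49 0.78] raw dphi -0.457
pred after rows th 0.092 w 0.387 | phi-> -0.361
ROW [  3.6 -13.8  -2.8] spin -0.005
ROW [  4.  -13.3  -4.4] spin 0
```

View pics/n6.png

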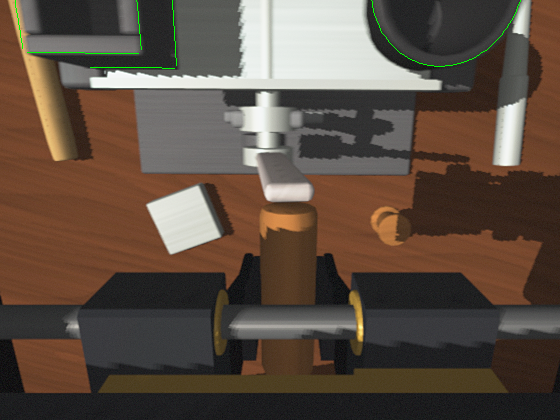

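Level but moving at 0.5 rad/s. Braking harder.

Emit:
{"api": "apply_moves", "payload": {"steps": [{"x":8,"y":-27,"z":-6,"spin":0},{"x":8,"y":-25,"z":-12,"spin":0}]}}

```text
time_s: 5.7
position: [0.4935, -0.0681, 0.2516]
tcp_rot: [[0.293, 0.027, 0.956], [-0.956, 0.02, 0.293], [-0.011, -0.999, 0.032]]
force: [-0.6, 5.1, 2.1]
opening: 0.268
```

```bash
python3 - <<'E'
from ctl import *
step(ref=0,rows=2,maxd=.2,show="pics/n7.png")
E
```

```text
theta meas [0.1   8.508 0.07  7.552] global 0.1 pred 0.073 +- 0.044
t 5.75 phi -0.572 r 131.4 x -0.4 th 0.107+-0.024 w 0.211+-0.116 g 10.16 k 5.18 b -0.221+-0.017 F [1.1 0.4 3.5] tilt [0.026 0.018] op 0.261
phi_eq -0.433 K [1.83 0.51 0.77] raw dphi -0.197
pred after rows th 0.12 w -0.082 | phi-> -0.768
ROW [  3.4 -10.   -7.5] spin -0.003
ROW [ 2.8 -9.3 -8.5] spin 0
```

View pics/n7.png

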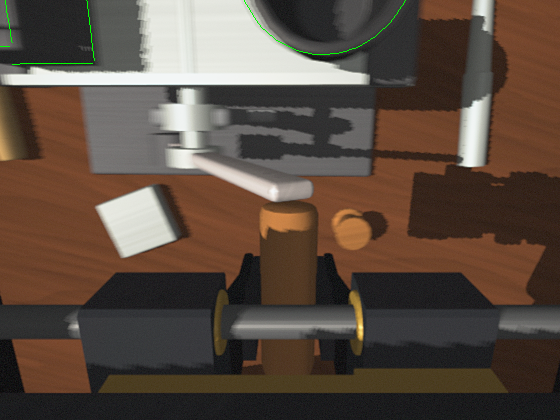

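Emit:
{"api": "apply_moves", "payload": {"steps": [{"x":3,"y":-10,"z":-6,"spin":0},{"x":3,"y":-8,"z":-7,"spin":0}]}}

```text
time_s: 5.95
position: [0.4988, -0.0879, 0.2354]
tcp_rot: [[0.289, 0.022, 0.957], [-0.957, 0.023, 0.289], [-0.016, -0.999, 0.028]]
force: [-1.1, 1.0, 4.9]
opening: 0.266
```

```bash
python3 - <<'E'
from ctl import *
step(ref=0,rows=2,maxd=.2,show="pics/n8.png")
E
```

```text
theta meas [ 0.127 14.335  0.155 10.966] global 0.127 pred 0.122 +- 0.052
t 6.00 phi -0.751 r 130.5 x -0.8 th 0.125+-0.024 w -0.073+-0.118 g 10.20 k 5.11 b -0.224+-0.013 F [0.2 0.1 3.1] tilt [0.021 0.023] op 0.265
phi_eq -0.447 K [1.86 0.51 0.77] raw dphi 0.037
pred after rows th 0.099 w -0.171 | phi-> -0.714
ROW [0.3 1.9 1.6] spin -0.001
ROW [-0.5  1.7  1.6] spin 0
```

View pics/n8.png

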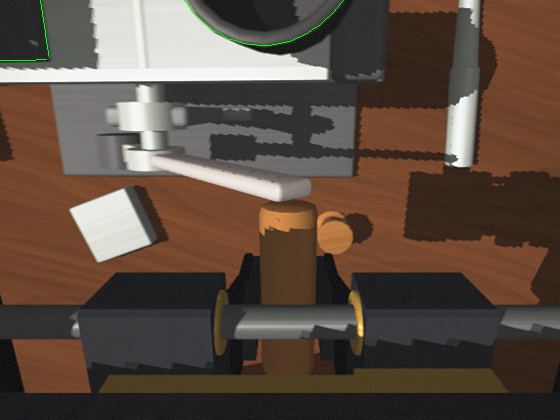

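Emit:
{"api": "apply_moves", "payload": {"steps": [{"x":0,"y":2,"z":1.5,"spin":0},{"x":-0.5,"y":2,"z":1.5,"spin":0}]}}

```text
time_s: 6.2
position: [0.4983, -0.0861, 0.237]
tcp_rot: [[0.29, 0.02, 0.957], [-0.957, 0.019, 0.29], [-0.012, -1.0, 0.025]]
force: [0.6, -0.5, -0.1]
opening: 0.268
```

```bash
python3 - <<'E'
from ctl import *
step(ref=0,rows=2,maxd=.2,show="pics/n9.png")
E
```

```text
theta meas [ 0.067 13.738  0.03   9.698] global 0.067 pred 0.099 +- 0.051
t 6.25 phi -0.719 r 130.5 x -0.8 th 0.061+-0.025 w -0.286+-0.098 g 10.20 k 5.24 b -0.221+-0.012 F [-0.9 -1.  -0.4] tilt [0.02  0.018] op 0.266
phi_eq -0.429 K [1.83 0.5  0.77] raw dphi 0.256
pred after rows th 0.016 w -0.143 | phi-> -0.463
ROW [-3.  12.9 10.2] spin -0.003
ROW [-4.1 13.8  8.4] spin 0
```

Emit:
{"api": "apply_moves", "payload": {"steps": [{"x":-4,"y":15,"z":10,"spin":0},{"x":-4,"y":14,"z":8,"spin":0}]}}

```text
time_s: 6.45
position: [0.4913, -0.0626, 0.2566]
tcp_rot: [[0.292, 0.023, 0.956], [-0.957, 0.003, 0.292], [0.004, -1.0, 0.023]]
force: [-2.0, -4.3, -0.8]
opening: 0.27
```

```bash
python3 - <<'E'
from ctl import *
step(ref=0,rows=2,maxd=.2,show="pics/n10.png")
E
```

```text
theta meas [ 1.8000e-02  1.0127e+01 -1.0000e-02  9.4950e+00] global 0.018 pred 0.014 +- 0.046
t 6.50 phi -0.465 r 132.8 x -0.6 th 0.011+-0.022 w -0.129+-0.069 g 10.20 k 5.21 b -0.222+-0.011 F [-4.2 -5.9  5.6] tilt [0.024 0.004] op 0.268
phi_eq -0.434 K [1.84 0.5  0.77] raw dphi 0.068
pred after rows th -0.006 w -0.04 | phi-> -0.397
ROW [-0.6  4.2  1.7] spin -0.006
ROW [-1.2  3.9  1.8] spin 0
```

View pics/n10.png

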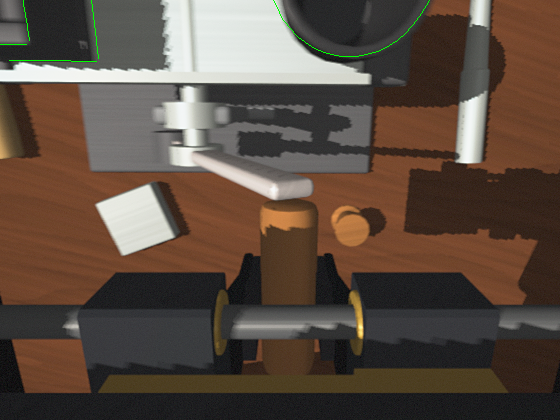

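Near level, at 0.018, and the overlay fits. Now holding.

Emit:
{"api": "apply_moves", "payload": {"steps": [{"x":-1,"y":4,"z":1.5,"spin":0},{"x":-1,"y":4,"z":1.5,"spin":0}]}}

```text
time_s: 6.7
position: [0.4887, -0.0541, 0.2617]
tcp_rot: [[0.295, 0.026, 0.955], [-0.956, -0.002, 0.295], [0.01, -1.0, 0.024]]
force: [-2.2, -5.2, 0.7]
opening: 0.263
```

```bash
python3 - <<'E'
from ctl import *
step(ref=0,rows=2,maxd=.2,show="pics/n11.png")
E
```

```text
theta meas [-0.084 12.602 -0.055 11.797] global -0.084 pred -0.007 +- 0.036
t 6.75 phi -0.401 r 133.5 x -0.7 th -0.068+-0.033 w -0.165+-0.081 g 10.38 k 5.45 b -0.215+-0.011 F [-2.9 -5.7  1.8] tilt [ 0.026 -0.002] op 0.264
phi_eq -0.41 K [1.8  0.49 0.79] raw dphi 0.197
pred after rows th -0.081 w 0.045 | phi-> -0.204
ROW [-3.  12.3  3.6] spin -0.008
ROW [-3.6 12.1  3.3] spin 0
```

View pics/n11.png

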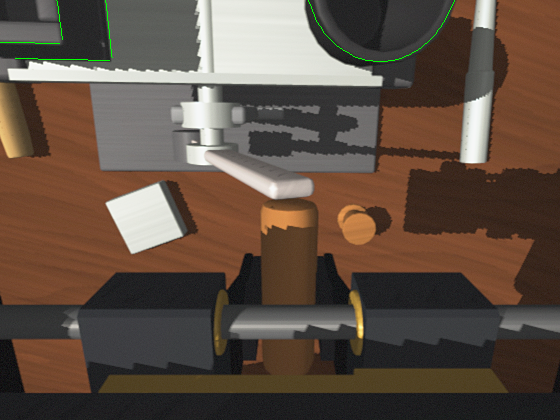

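Emit:
{"api": "apply_moves", "payload": {"steps": [{"x":-4,"y":14,"z":3,"spin":0},{"x":-4,"y":13,"z":2.5,"spin":0}]}}

```text
time_s: 6.95
position: [0.4829, -0.0308, 0.2693]
tcp_rot: [[0.295, 0.031, 0.955], [-0.955, -0.012, 0.295], [0.021, -0.999, 0.026]]
force: [-1.4, -6.6, 4.9]
opening: 0.266
```

```bash
python3 - <<'E'
from ctl import *
step(ref=0,rows=2,maxd=.2,show="pics/n12.png")
E
```

```text
theta meas [-0.142 13.18  -0.11  11.462] global -0.142 pred -0.082 +- 0.05
t 7.00 phi -0.201 r 133.3 x 0.4 th -0.130+-0.024 w -0.026+-0.059 g 10.43 k 5.56 b -0.210+-0.011 F [-1.9 -3.8  5.9] tilt [ 0.032 -0.01 ] op 0.265
phi_eq -0.393 K [1.77 0.49 0.79] raw dphi 0.089
pred after rows th -0.116 w 0.156 | phi-> -0.111
ROW [-2.1  5.6  0.2] spin -0.01
ROW [-1.7  5.6  0.8] spin 0
```

Emit:
{"api": "apply_moves", "payload": {"steps": [{"x":-2.5,"y":7,"z":0.2,"spin":0},{"x":-2,"y":6,"z":0.5,"spin":0}]}}

```text
time_s: 7.2
position: [0.4796, -0.0182, 0.2719]
tcp_rot: [[0.297, 0.036, 0.954], [-0.955, -0.016, 0.298], [0.026, -0.999, 0.03]]
force: [-1.5, -6.6, 2.1]
opening: 0.266
```

```bash
python3 - <<'E'
from ctl import *
step(ref=0,rows=2,maxd=.2,show="pics/n13.png")
E
```

```text
theta meas [-0.16  14.392 -0.19  11.163] global -0.16 pred -0.117 +- 0.036
t 7.25 phi -0.109 r 133.9 x 0.8 th -0.140+-0.021 w 0.127+-0.054 g 10.35 k 5.55 b -0.205+-0.011 F [-1.7 -4.4  5.7] tilt [ 0.036 -0.016] op 0.264
phi_eq -0.383 K [1.76 0.49 0.8 ] raw dphi -0.033
pred after rows th -0.106 w 0.205 | phi-> -0.142
ROW [-0.2 -2.2 -1.6] spin -0.011
ROW [ 0.6 -2.1 -0.3] spin 0
```

```bash
sed -i 's/np.sqrt(h)\*.05/np.sqrt(h)*.15/; s/sg=.02)/sg=.013)/' ctl.py; python3 - <<'E'
import pickle
S=pickle.load(open("pf.pkl","rb")); S["X"][:,1]-=.07; S["X"][:,0]-=.012; pickle.dump(S,open("pf.pkl","wb"))
from ctl import *
step(ref=0,rows=2,look=False,maxd=.2)
E
```

```text
t 7.25 phi -0.109 r 133.9 x 0.8 th -0.152+-0.021 w 0.057+-0.054 g 10.35 k 5.55 b -0.205+-0.011 F [-1.7 -4.4  5.7] tilt [ 0.036 -0.016] op 0.264
phi_eq -0.383 K [1.76 0.49 0.8 ] raw dphi 0.023
pred after rows th -0.125 w 0.204 | phi-> -0.087
ROW [-1.2  1.3 -1.2] spin -0.011
ROW [-0.4  1.4  0.1] spin 0
```

Emit:
{"api": "apply_moves", "payload": {"steps": [{"x":-1,"y":1.5,"z":-0.5,"spin":0},{"x":-0.5,"y":1.5,"z":0,"spin":0}]}}

```text
time_s: 7.45
position: [0.479, -0.0161, 0.2724]
tcp_rot: [[0.298, 0.039, 0.954], [-0.954, -0.019, 0.299], [0.03, -0.999, 0.031]]
force: [-1.7, -5.4, 0.5]
opening: 0.263
```

```bash
python3 - <<'E'
from ctl import *
step(ref=0,rows=2,maxd=.2,show="pics/n14.png")
E
```

```text
theta meas [-0.136 14.226 -0.105 10.825] global -0.136 pred -0.127 +- 0.033
t 7.50 phi -0.098 r 134.0 x 0.8 th -0.125+-0.015 w 0.202+-0.069 g 10.32 k 5.54 b -0.204+-0.011 F [-1.6 -4.3  2.7] tilt [ 0.039 -0.019] op 0.27
phi_eq -0.38 K [1.76 0.49 0.79] raw dphi -0.103
pred after rows th -0.084 w 0.204 | phi-> -0.201
ROW [ 1.1 -6.6 -2.3] spin -0.012
ROW [ 1.9 -6.5 -1.2] spin 0
```

Emit:
{"api": "apply_moves", "payload": {"steps": [{"x":1.5,"y":-8,"z":-1,"spin":0},{"x":2,"y":-7,"z":-1,"spin":0}]}}

```text
time_s: 7.7
position: [0.4823, -0.0279, 0.2701]
tcp_rot: [[0.297, 0.038, 0.954], [-0.955, -0.009, 0.297], [0.02, -0.999, 0.033]]
force: [-2.0, 4.1, 4.6]
opening: 0.266
```

```bash
python3 - <<'E'
from ctl import *
step(ref=0,rows=2,maxd=.2,show="pics/n15.png")
E
```

```text
theta meas [-0.093 13.844 -0.065 12.077] global -0.093 pred -0.083 +- 0.027
t 7.75 phi -0.200 r 133.4 x 0.5 th -0.081+-0.014 w 0.199+-0.070 g 10.31 k 5.54 b -0.203+-0.011 F [0.2 2.8 4. ] tilt [ 0.038 -0.01 ] op 0.265
phi_eq -0.378 K [1.76 0.49 0.79] raw dphi -0.098
pred after rows th -0.046 w 0.145 | phi-> -0.297
ROW [ 1.3 -6.  -2.3] spin -0.01
ROW [ 1.8 -6.  -1.7] spin 0
```

Emit:
{"api": "apply_moves", "payload": {"steps": [{"x":1.5,"y":-6.5,"z":-2,"spin":0},{"x":2,"y":-6,"z":-2,"spin":0}]}}

```text
time_s: 7.95
position: [0.486, -0.0399, 0.2658]
tcp_rot: [[0.296, 0.037, 0.955], [-0.955, -0.005, 0.296], [0.015, -0.999, 0.034]]
force: [-2.4, 1.2, 5.5]
opening: 0.268
```

```bash
python3 - <<'E'
from ctl import *
step(ref=0,rows=2,maxd=.2,show="pics/n16.png")
E
```

```text
theta meas [-3.7000e-02  1.3628e+01 -5.0000e-03  1.2707e+01] global -0.037 pred -0.045 +- 0.027
t 8.00 phi -0.299 r 132.3 x 0.6 th -0.031+-0.014 w 0.162+-0.070 g 10.28 k 5.53 b -0.204+-0.011 F [-0.2  1.2  5.6] tilt [ 0.036 -0.005] op 0.269
phi_eq -0.379 K [1.75 0.49 0.79] raw dphi -0.089
pred after rows th -0.007 w 0.074 | phi-> -0.388
ROW [ 1.  -5.5 -1.9] spin -0.009
ROW [ 1.6 -5.3 -2.1] spin 0
```

Emit:
{"api": "apply_moves", "payload": {"steps": [{"x":1,"y":-6,"z":-2,"spin":0},{"x":1.5,"y":-6,"z":-2,"spin":0}]}}

```text
time_s: 8.2
position: [0.4891, -0.0509, 0.2608]
tcp_rot: [[0.294, 0.037, 0.955], [-0.956, 0.002, 0.294], [0.009, -0.999, 0.036]]
force: [0.9, 4.7, 1.6]
opening: 0.268
```

```bash
python3 - <<'E'
from ctl import *
step(ref=0,rows=2,maxd=.2,show="pics/n17.png")
E
```

```text
theta meas [4.0000e-03 1.4000e+01 3.5000e-02 1.3635e+01] global 0.004 pred -0.007 +- 0.027
t 8.25 phi -0.394 r 131.6 x 0.3 th 0.006+-0.015 w 0.084+-0.070 g 10.28 k 5.53 b -0.205+-0.011 F [1.7 3.7 2. ] tilt [0.037 0.001] op 0.266
phi_eq -0.381 K [1.75 0.49 0.79] raw dphi -0.042
pred after rows th 0.015 w 0.01 | phi-> -0.435
ROW [ 0.4 -2.5 -1.1] spin -0.007
ROW [ 0.7 -2.4 -1.1] spin 0
```

View pics/n17.png

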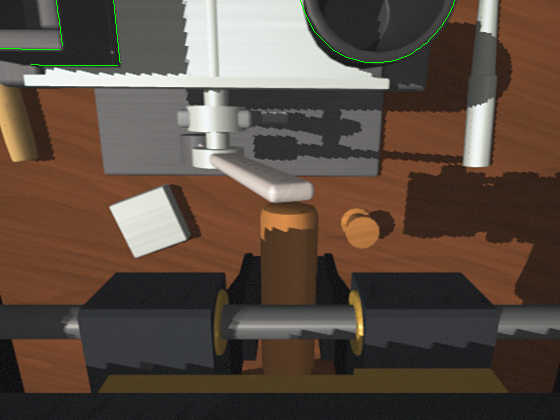

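Level (0.004), and the overlay fits on mould edge and crucible rim. Continuing the hold.

Emit:
{"api": "apply_moves", "payload": {"steps": [{"x":0.5,"y":-2.5,"z":-1,"spin":0},{"x":0.5,"y":-2.5,"z":-1,"spin":0}]}}

```text
time_s: 8.45
position: [0.4906, -0.0563, 0.258]
tcp_rot: [[0.293, 0.037, 0.955], [-0.956, 0.004, 0.293], [0.007, -0.999, 0.036]]
force: [1.4, 4.8, 2.6]
opening: 0.267
```

```bash
python3 - <<'E'
from ctl import *
step(ref=0,rows=2,maxd=.2,show="pics/n18.png")
E
```

```text
theta meas [ 0.03  13.817  0.06  12.739] global 0.03 pred 0.015 +- 0.027
t 8.50 phi -0.437 r 131.1 x 0.3 th 0.029+-0.015 w 0.033+-0.072 g 10.32 k 5.53 b -0.207+-0.011 F [2.7 4.2 1.3] tilt [0.036 0.003] op 0.266
phi_eq -0.385 K [1.76 0.5  0.79] raw dphi -0.026
pred after rows th 0.029 w -0.029 | phi-> -0.463
ROW [ 0.2 -1.5 -0.7] spin -0.006
ROW [ 0.4 -1.4 -0.7] spin 0
```

Emit:
{"api": "apply_moves", "payload": {"steps": [{"x":0.5,"y":-2,"z":-1,"spin":0},{"x":0.5,"y":-1.5,"z":-0.5,"spin":0}]}}

```text
time_s: 8.7
position: [0.4916, -0.0597, 0.2559]
tcp_rot: [[0.293, 0.036, 0.955], [-0.956, 0.005, 0.293], [0.006, -0.999, 0.036]]
force: [0.9, 4.5, 3.4]
opening: 0.268
```

```bash
python3 - <<'E'
from ctl import *
step(ref=0,rows=2,maxd=.2,show="pics/n19.png")
E
```

```text
theta meas [ 0.027 13.261  0.055 11.939] global 0.027 pred 0.029 +- 0.029
t 8.75 phi -0.468 r 130.9 x 0.3 th 0.025+-0.015 w -0.050+-0.073 g 10.31 k 5.54 b -0.206+-0.012 F [2.3 4.4 1.9] tilt [0.036 0.004] op 0.267
phi_eq -0.384 K [1.76 0.49 0.79] raw dphi 0.046
pred after rows th 0.015 w -0.045 | phi-> -0.421
ROW [-1.   2.5  1.3] spin -0.006
ROW [-0.8  2.6  1.3] spin 0
```

Emit:
{"api": "apply_moves", "payload": {"steps": [{"x":-1,"y":3,"z":1.3,"spin":0},{"x":-1,"y":3,"z":1.3,"spin":0}]}}

```text
time_s: 8.95
position: [0.4904, -0.0556, 0.2581]
tcp_rot: [[0.293, 0.038, 0.955], [-0.956, -0.0, 0.294], [0.011, -0.999, 0.036]]
force: [2.8, 0.0, -4.8]
opening: 0.263
```

```bash
python3 - <<'E'
from ctl import *
step(ref=0,rows=2,maxd=.2,show="pics/n20.png")
E
```

```text
theta meas [ 8.0000e-03  1.2902e+01 -2.0000e-02  1.2042e+01] global 0.008 pred 0.015 +- 0.028
t 9.00 phi -0.427 r 131.0 x 0.3 th 0.005+-0.015 w -0.072+-0.071 g 10.29 k 5.54 b -0.206+-0.012 F [ 3.1  0.1 -4.9] tilt [ 0.038 -0.001] op 0.27
phi_eq -0.382 K [1.75 0.49 0.79] raw dphi 0.062
pred after rows th -0.005 w -0.024 | phi-> -0.365
ROW [-1.3  3.5  1.6] spin -0.007
ROW [-1.1  3.6  1.5] spin 0
```

Emit:
{"api": "apply_moves", "payload": {"steps": [{"x":-1.2,"y":3.8,"z":1.6,"spin":0},{"x":-1.2,"y":3.8,"z":1.5,"spin":0}]}}

```text
time_s: 9.2
position: [0.4887, -0.0499, 0.2612]
tcp_rot: [[0.294, 0.04, 0.955], [-0.956, -0.007, 0.295], [0.018, -0.999, 0.036]]
force: [3.1, -1.6, -3.2]
opening: 0.268
```

```bash
python3 - <<'E'
from ctl import *
step(ref=0,rows=2,maxd=.2,show="pics/n21.png")
E
```

```text
theta meas [-0.017 12.989 -0.045 12.082] global -0.017 pred -0.006 +- 0.028
t 9.25 phi -0.373 r 131.4 x 0.3 th -0.018+-0.015 w -0.056+-0.072 g 10.29 k 5.55 b -0.205+-0.013 F [ 2.2 -1.5 -3. ] tilt [ 0.04  -0.006] op 0.265
phi_eq -0.379 K [1.75 0.49 0.8 ] raw dphi 0.054
pred after rows th -0.023 w 0.009 | phi-> -0.319
ROW [-1.3  3.1  1.2] spin -0.008
ROW [-1.   3.2  1.2] spin 0
```

Emit:
{"api": "apply_moves", "payload": {"steps": [{"x":-1.2,"y":3.3,"z":1.2,"spin":0},{"x":-1,"y":3.3,"z":1.2,"spin":0}]}}

```text
time_s: 9.45
position: [0.4868, -0.0435, 0.2642]
tcp_rot: [[0.295, 0.041, 0.955], [-0.955, -0.009, 0.295], [0.021, -0.999, 0.037]]
force: [2.9, -1.4, -3.2]
opening: 0.267
```

```bash
python3 - <<'E'
from ctl import *
step(ref=0,rows=2,maxd=.2,show="pics/n22.png")
E
```

```text
theta meas [-0.044 13.194 -0.015 12.413] global -0.044 pred -0.023 +- 0.028
t 9.50 phi -0.318 r 132.1 x 0.3 th -0.041+-0.015 w -0.030+-0.071 g 10.26 k 5.57 b -0.202+-0.013 F [ 2.2 -1.4 -2. ] tilt [ 0.041 -0.008] op 0.266
phi_eq -0.372 K [1.74 0.49 0.8 ] raw dphi 0.043
pred after rows th -0.04 w 0.045 | phi-> -0.274
ROW [-1.1  2.5  0.9] spin -0.009
ROW [-0.8  2.6  0.8] spin 0
```

Emit:
{"api": "apply_moves", "payload": {"steps": [{"x":-1.1,"y":3.2,"z":1,"spin":0},{"x":-1,"y":3.2,"z":0.8,"spin":0}]}}

```text
time_s: 9.7
position: [0.4849, -0.037, 0.2669]
tcp_rot: [[0.295, 0.043, 0.955], [-0.955, -0.01, 0.296], [0.023, -0.999, 0.038]]
force: [2.3, -1.6, -2.8]
opening: 0.265
```

```bash
python3 - <<'E'
from ctl import *
step(ref=0,rows=2,maxd=.2,show="pics/n23.png")
E
```

```text
theta meas [-0.05  13.388 -0.02  12.414] global -0.05 pred -0.039 +- 0.028
t 9.75 phi -0.263 r 132.6 x 0.3 th -0.046+-0.014 w 0.045+-0.069 g 10.24 k 5.57 b -0.201+-0.014 F [ 1.3 -1.  -0.2] tilt [ 0.043 -0.01 ] op 0.267
phi_eq -0.37 K [1.74 0.49 0.8 ] raw dphi -0.027
pred after rows th -0.034 w 0.069 | phi-> -0.29
ROW [ 0.2 -1.7 -0.6] spin -0.009
ROW [ 0.5 -1.7 -0.5] spin 0
```

Emit:
{"api": "apply_moves", "payload": {"steps": [{"x":0.2,"y":-2,"z":-0.6,"spin":0},{"x":0.5,"y":-2,"z":-0.5,"spin":0}]}}

```text
time_s: 9.95
position: [0.4855, -0.039, 0.2663]
tcp_rot: [[0.295, 0.043, 0.955], [-0.955, -0.006, 0.295], [0.019, -0.999, 0.04]]
force: [2.4, 0.9, 0.5]
opening: 0.266
```

```bash
python3 - <<'E'
from ctl import *
step(ref=0,rows=2,maxd=.2,show="pics/n24.png")
E
```

```text
theta meas [-0.046 13.394 -0.015 12.71 ] global -0.046 pred -0.033 +- 0.027
t 10.00 phi -0.285 r 132.6 x 0.3 th -0.041+-0.014 w 0.056+-0.069 g 10.22 k 5.57 b -0.199+-0.014 F [1.8 1.7 0.2] tilt [ 0.043 -0.006] op 0.269
phi_eq -0.366 K [1.74 0.49 0.8 ] raw dphi -0.021
pred after rows th -0.028 w 0.064 | phi-> -0.306
ROW [ 0.1 -1.4 -0.5] spin -0.008
ROW [ 0.4 -1.3 -0.4] spin 0
```

Emit:
{"api": "apply_moves", "payload": {"steps": [{"x":0,"y":-1,"z":-0.4,"spin":0},{"x":0.3,"y":-1,"z":-0.4,"spin":0}]}}

```text
time_s: 10.2
position: [0.4858, -0.0402, 0.2659]
tcp_rot: [[0.294, 0.043, 0.955], [-0.956, -0.003, 0.294], [0.016, -0.999, 0.04]]
force: [1.8, 1.9, 3.0]
opening: 0.267
```

```bash
python3 - <<'E'
from ctl import *
step(ref=0,rows=2,maxd=.2,show="pics/n25.png")
E
```

```text
theta meas [-2.4000e-02  1.3461e+01  5.0000e-03  1.3307e+01] global -0.024 pred -0.027 +- 0.027
t 10.25 phi -0.294 r 132.6 x 0.3 th -0.021+-0.014 w 0.089+-0.067 g 10.23 k 5.58 b -0.200+-0.014 F [1.7 2.6 2.2] tilt [ 0.043 -0.003] op 0.266
phi_eq -0.366 K [1.74 0.49 0.8 ] raw dphi -0.065
pred after rows th -0.007 w 0.047 | phi-> -0.359
ROW [ 0.9 -4.  -1.4] spin -0.007
ROW [ 1.2 -3.9 -1.4] spin 0
```

Emit:
{"api": "apply_moves", "payload": {"steps": [{"x":1,"y":-4,"z":-1.5,"spin":0},{"x":1.2,"y":-4,"z":-1.5,"spin":0}]}}

```text
time_s: 10.45
position: [0.4877, -0.0466, 0.2632]
tcp_rot: [[0.294, 0.043, 0.955], [-0.956, 0.001, 0.294], [0.011, -0.999, 0.041]]
force: [1.8, 4.1, 4.0]
opening: 0.266
```

```bash
python3 - <<'E'
from ctl import *
step(ref=0,rows=2,maxd=.2,show="pics/n26.png")
E
```

```text
theta meas [ 3.0000e-03  1.3844e+01 -2.5000e-02  1.3403e+01] global 0.003 pred -0.006 +- 0.026
t 10.50 phi -0.353 r 132.1 x 0.2 th 0.005+-0.014 w 0.074+-0.069 g 10.25 k 5.58 b -0.201+-0.014 F [2.4 4.3 2.9] tilt [0.042 0.001] op 0.268
phi_eq -0.369 K [1.74 0.49 0.8 ] raw dphi -0.057
pred after rows th 0.013 w 0.01 | phi-> -0.41
ROW [ 0.8 -3.4 -1.3] spin -0.007
ROW [ 1.  -3.3 -1.4] spin 0
```

Emit:
{"api": "apply_moves", "payload": {"steps": [{"x":0.8,"y":-3.5,"z":-1.4,"spin":0},{"x":1,"y":-3.5,"z":-1.4,"spin":0}]}}

```text
time_s: 10.7
position: [0.4896, -0.0532, 0.2598]
tcp_rot: [[0.293, 0.042, 0.955], [-0.956, 0.004, 0.293], [0.008, -0.999, 0.042]]
force: [2.6, 4.0, 1.1]
opening: 0.264
```

```bash
python3 - <<'E'
from ctl import *
step(ref=0,rows=2,maxd=.2,show="pics/n27.png")
E
```

```text
theta meas [7.0000e-03 1.3919e+01 3.5000e-02 1.3367e+01] global 0.007 pred 0.014 +- 0.027
t 10.75 phi -0.410 r 131.5 x 0.2 th 0.009+-0.014 w -0.013+-0.069 g 10.25 k 5.59 b -0.200+-0.014 F [3.1 2.9 1.6] tilt [0.042 0.004] op 0.27
phi_eq -0.366 K [1.74 0.49 0.8 ] raw dphi 0.027
pred after rows th 0.005 w -0.016 | phi-> -0.383
ROW [-0.6  1.5  0.7] spin -0.006
ROW [-0.5  1.5  0.7] spin 0
```

Emit:
{"api": "apply_moves", "payload": {"steps": [{"x":-0.6,"y":2,"z":0.8,"spin":0},{"x":-0.5,"y":1.8,"z":0.7,"spin":0}]}}

```text
time_s: 10.95
position: [0.489, -0.0509, 0.2609]
tcp_rot: [[0.293, 0.042, 0.955], [-0.956, 0.001, 0.294], [0.011, -0.999, 0.041]]
force: [3.5, 0.3, -1.9]
opening: 0.269
```

```bash
python3 - <<'E'
from ctl import *
step(ref=0,rows=2,maxd=.2,show="pics/n28.png")
E
```

```text
theta meas [ 1.8000e-02  1.3784e+01 -1.0000e-02  1.2708e+01] global 0.018 pred 0.005 +- 0.027
t 11.00 phi -0.385 r 131.5 x 0.2 th 0.015+-0.014 w 0.011+-0.069 g 10.31 k 5.60 b -0.201+-0.014 F [ 2.5  1.1 -0.6] tilt [0.042 0.001] op 0.268
phi_eq -0.37 K [1.74 0.49 0.8 ] raw dphi -0.021
pred after rows th 0.015 w -0.017 | phi-> -0.406
ROW [ 0.2 -1.3 -0.5] spin -0.007
ROW [ 0.4 -1.2 -0.5] spin 0
```

Emit:
{"api": "apply_moves", "payload": {"steps": [{"x":0.3,"y":-1.3,"z":-0.5,"spin":0},{"x":0.4,"y":-1.3,"z":-0.5,"spin":0}]}}

```text
time_s: 11.2
position: [0.4895, -0.0529, 0.2599]
tcp_rot: [[0.294, 0.042, 0.955], [-0.956, 0.002, 0.294], [0.011, -0.999, 0.041]]
force: [2.1, 4.1, 3.1]
opening: 0.267
```

```bash
python3 - <<'E'
from ctl import *
step(ref=0,rows=2,maxd=.2,show="pics/n29.png")
E
```

```text
theta meas [ 9.0000e-03  1.3740e+01 -2.0000e-02  1.2818e+01] global 0.009 pred 0.015 +- 0.027
t 11.25 phi -0.404 r 131.5 x 0.2 th 0.009+-0.014 w -0.035+-0.071 g 10.30 k 5.62 b -0.201+-0.015 F [2.5 3.2 3.5] tilt [0.042 0.002] op 0.265
phi_eq -0.368 K [1.74 0.49 0.8 ] raw dphi 0.03
pred after rows th 0.003 w -0.02 | phi-> -0.375
ROW [-0.7  1.7  0.8] spin -0.007
ROW [-0.5  1.7  0.7] spin 0
```

Emit:
{"api": "apply_moves", "payload": {"steps": [{"x":-0.7,"y":2,"z":0.8,"spin":0},{"x":-0.5,"y":1.8,"z":0.7,"spin":0}]}}

```text
time_s: 11.45
position: [0.4887, -0.05, 0.2613]
tcp_rot: [[0.294, 0.043, 0.955], [-0.956, -0.0, 0.294], [0.013, -0.999, 0.041]]
force: [2.0, 0.0, -1.5]
opening: 0.269
```

```bash
python3 - <<'E'
from ctl import *
step(ref=0,rows=2,maxd=.2,show="pics/n30.png")
E
```

```text
theta meas [ 0.    13.599  0.03  12.612] global 0.0 pred 0.003 +- 0.028
t 11.50 phi -0.377 r 131.6 x 0.2 th -0.001+-0.015 w -0.032+-0.072 g 10.30 k 5.63 b -0.200+-0.015 F [ 2.5  1.2 -1.7] tilt [ 0.043 -0.   ] op 0.268
phi_eq -0.367 K [1.74 0.49 0.8 ] raw dphi 0.025
pred after rows th -0.005 w -0.006 | phi-> -0.352
ROW [-0.7  1.4  0.6] spin -0.008
ROW [-0.4  1.5  0.6] spin 0
```

Emit:
{"api": "apply_moves", "payload": {"steps": [{"x":-0.7,"y":1.6,"z":0.6,"spin":0},{"x":-0.4,"y":1.5,"z":0.6,"spin":0}]}}

```text
time_s: 11.7
position: [0.4881, -0.0481, 0.2621]
tcp_rot: [[0.295, 0.045, 0.954], [-0.955, -0.004, 0.295], [0.017, -0.999, 0.041]]
force: [3.7, -1.5, -4.1]
opening: 0.263
```

```bash
python3 - <<'E'
from ctl import *
step(ref=0,rows=2,maxd=.2,show="pics/n31.png")
E
```

```text
theta meas [-4.0000e-03  1.3492e+01 -3.5000e-02  1.2609e+01] global -0.004 pred -0.006 +- 0.028
t 11.75 phi -0.361 r 131.6 x 0.2 th -0.005+-0.015 w -0.010+-0.070 g 10.32 k 5.63 b -0.201+-0.015 F [ 3.  -1.3 -4.1] tilt [ 0.045 -0.004] op 0.264
phi_eq -0.367 K [1.74 0.49 0.8 ] raw dphi 0.008
pred after rows th -0.006 w 0.004 | phi-> -0.353
ROW [-0.3  0.4  0.2] spin -0.009
ROW [-0.1  0.5  0.2] spin 0
```

Emit:
{"api": "apply_moves", "payload": {"steps": [{"x":-0.3,"y":0.6,"z":0.2,"spin":0},{"x":-0.1,"y":0.5,"z":0.2,"spin":0}]}}

```text
time_s: 11.95
position: [0.488, -0.0478, 0.2622]
tcp_rot: [[0.295, 0.045, 0.954], [-0.955, -0.006, 0.296], [0.019, -0.999, 0.041]]
force: [4.4, -1.0, -4.6]
opening: 0.262
```

```bash
python3 - <<'E'
from ctl import *
step(ref=0,rows=2,maxd=.2,show="pics/n32.png")
E
```

```text
theta meas [-1.1000e-02  1.3399e+01 -4.0000e-02  1.2787e+01] global -0.011 pred -0.006 +- 0.027
t 12.00 phi -0.358 r 131.6 x 0.2 th -0.011+-0.014 w -0.014+-0.069 g 10.31 k 5.65 b -0.200+-0.015 F [ 3.2 -0.9 -4.4] tilt [ 0.045 -0.006] op 0.27
phi_eq -0.365 K [1.73 0.48 0.8 ] raw dphi 0.02
pred after rows th -0.012 w 0.01 | phi-> -0.338
ROW [-0.6  1.1  0.5] spin -0.009
ROW [-0.4  1.2  0.5] spin 0
```

Emit:
{"api": "apply_moves", "payload": {"steps": [{"x":-0.5,"y":1.5,"z":0.5,"spin":0},{"x":-0.4,"y":1.5,"z":0.5,"spin":0}]}}

```text
time_s: 12.2
position: [0.4873, -0.0452, 0.2634]
tcp_rot: [[0.295, 0.046, 0.955], [-0.955, -0.007, 0.295], [0.02, -0.999, 0.041]]
force: [4.4, -1.5, -3.3]
opening: 0.266
```

```bash
python3 - <<'E'
from ctl import *
step(ref=0,rows=2,maxd=.2,show="pics/n33.png")
E
```

```text
theta meas [-0.015 13.322 -0.045 12.805] global -0.015 pred -0.011 +- 0.027
t 12.25 phi -0.334 r 131.8 x 0.3 th -0.014+-0.014 w 0.010+-0.070 g 10.30 k 5.66 b -0.200+-0.015 F [ 2.9 -0.9 -2.8] tilt [ 0.046 -0.007] op 0.264
phi_eq -0.365 K [1.73 0.48 0.8 ] raw dphi -0.006
pred after rows th -0.011 w 0.02 | phi-> -0.34
ROW [-0.2 -0.4 -0.1] spin -0.009
ROW [ 0.1 -0.3 -0.1] spin 0
```

Emit:
{"api": "apply_moves", "payload": {"steps": [{"x":0,"y":-0.3,"z":-0.1,"spin":0},{"x":0,"y":-0.3,"z":-0.1,"spin":0}]}}

```text
time_s: 12.45
position: [0.4873, -0.0451, 0.2635]
tcp_rot: [[0.294, 0.046, 0.955], [-0.955, -0.006, 0.295], [0.019, -0.999, 0.042]]
force: [4.3, 0.1, -3.2]
opening: 0.268
```

```bash
python3 - <<'E'
from ctl import *
step(ref=0,rows=2,maxd=.2,show="pics/n34.png")
E
```

```text
theta meas [-0.022 13.385 -0.05  12.814] global -0.022 pred -0.01 +- 0.027
t 12.50 phi -0.336 r 131.9 x 0.3 th -0.020+-0.014 w 0.000+-0.068 g 10.29 k 5.68 b -0.199+-0.015 F [ 4.   0.3 -3.5] tilt [ 0.046 -0.006] op 0.266
phi_eq -0.361 K [1.72 0.48 0.8 ] raw dphi 0.013
pred after rows th -0.017 w 0.024 | phi-> -0.322
ROW [-0.5  0.7  0.3] spin -0.008
ROW [-0.2  0.8  0.3] spin 0
```

Emit:
{"api": "apply_moves", "payload": {"steps": [{"x":-0.5,"y":1.2,"z":0.4,"spin":0},{"x":-0.3,"y":1,"z":0.4,"spin":0}]}}

```text
time_s: 12.7
position: [0.4867, -0.0431, 0.2644]
tcp_rot: [[0.294, 0.047, 0.955], [-0.956, -0.007, 0.295], [0.02, -0.999, 0.043]]
force: [4.8, -0.8, -4.0]
opening: 0.262
```

```bash
python3 - <<'E'
from ctl import *
step(ref=0,rows=2,maxd=.2,show="pics/n35.png")
E
```

```text
theta meas [-0.023 13.338 -0.055 12.331] global -0.023 pred -0.017 +- 0.027
t 12.75 phi -0.318 r 132.0 x 0.3 th -0.021+-0.014 w 0.018+-0.069 g 10.29 k 5.69 b -0.199+-0.015 F [ 3.9 -0.9 -4.9] tilt [ 0.047 -0.007] op 0.27
phi_eq -0.359 K [1.72 0.48 0.8 ] raw dphi -0.005
pred after rows th -0.016 w 0.031 | phi-> -0.323
ROW [-0.2 -0.4 -0.1] spin -0.008
ROW [ 0.1 -0.3 -0.1] spin 0
```

Emit:
{"api": "apply_moves", "payload": {"steps": [{"x":0,"y":-0.2,"z":0,"spin":0},{"x":0,"y":-0.3,"z":0,"spin":0}]}}

```text
time_s: 12.95
position: [0.4868, -0.0432, 0.2644]
tcp_rot: [[0.294, 0.047, 0.955], [-0.956, -0.006, 0.295], [0.02, -0.999, 0.043]]
force: [4.3, -0.9, -4.8]
opening: 0.267
```

```bash
python3 - <<'E'
from ctl import *
step(ref=0,rows=2,maxd=.2,show="pics/n36.png")
E
```

```text
theta meas [-0.019 13.359 -0.05  12.516] global -0.019 pred -0.016 +- 0.027
t 13.00 phi -0.320 r 132.0 x 0.3 th -0.017+-0.015 w 0.031+-0.068 g 10.28 k 5.70 b -0.198+-0.016 F [ 4.8 -0.1 -4. ] tilt [ 0.047 -0.006] op 0.267
phi_eq -0.357 K [1.72 0.48 0.8 ] raw dphi -0.016
pred after rows th -0.011 w 0.028 | phi-> -0.336
ROW [ 0.  -1.1 -0.3] spin -0.008
ROW [ 0.3 -1.  -0.4] spin 0
```

Emit:
{"api": "apply_moves", "payload": {"steps": [{"x":0.1,"y":-1,"z":-0.3,"spin":0},{"x":0.3,"y":-1,"z":-0.3,"spin":0}]}}

```text
time_s: 13.2
position: [0.4872, -0.0446, 0.2638]
tcp_rot: [[0.294, 0.047, 0.955], [-0.956, -0.004, 0.294], [0.018, -0.999, 0.043]]
force: [3.9, 1.2, -1.8]
opening: 0.266
```

```bash
python3 - <<'E'
from ctl import *
step(ref=0,rows=2,maxd=.2,show="pics/n37.png")
E
```

```text
theta meas [-6.0000e-03  1.3467e+01 -3.5000e-02  1.3118e+01] global -0.006 pred -0.01 +- 0.027
t 13.25 phi -0.332 r 132.0 x 0.3 th -0.005+-0.014 w 0.044+-0.069 g 10.26 k 5.71 b -0.199+-0.016 F [ 4.   1.3 -1.9] tilt [ 0.047 -0.004] op 0.27
phi_eq -0.358 K [1.71 0.48 0.8 ] raw dphi -0.034
pred after rows th 0.001 w 0.016 | phi-> -0.366
ROW [ 0.3 -2.1 -0.7] spin -0.008
ROW [ 0.6 -2.  -0.8] spin 0
```

Emit:
{"api": "apply_moves", "payload": {"steps": [{"x":0.4,"y":-2.2,"z":-0.8,"spin":0},{"x":0.6,"y":-2,"z":-0.8,"spin":0}]}}

```text
time_s: 13.45
position: [0.488, -0.0474, 0.2627]
tcp_rot: [[0.293, 0.046, 0.955], [-0.956, 0.0, 0.293], [0.014, -0.999, 0.044]]
force: [2.8, 2.6, 2.9]
opening: 0.266
```

```bash
python3 - <<'E'
from ctl import *
step(ref=0,rows=2,maxd=.2,show="pics/n38.png")
E
```

```text
theta meas [-6.0000e-03  1.3649e+01 -3.5000e-02  1.2956e+01] global -0.006 pred 0.003 +- 0.027
t 13.50 phi -0.357 r 131.9 x 0.2 th -0.004+-0.014 w 0.005+-0.069 g 10.24 k 5.71 b -0.198+-0.016 F [2.6 3.2 2.4] tilt [ 0.046 -0.   ] op 0.267
phi_eq -0.356 K [1.71 0.48 0.8 ] raw dphi 0.005
pred after rows th -0.003 w 0.005 | phi-> -0.351
ROW [-0.3  0.2  0.1] spin -0.006
ROW [-0.1  0.3  0.1] spin 0
```

Emit:
{"api": "apply_moves", "payload": {"steps": [{"x":-0.2,"y":0.3,"z":0.1,"spin":0},{"x":-0.1,"y":0.3,"z":0.1,"spin":0}]}}

```text
time_s: 13.7
position: [0.4877, -0.0464, 0.2631]
tcp_rot: [[0.292, 0.047, 0.955], [-0.956, 0.001, 0.293], [0.012, -0.999, 0.045]]
force: [4.3, 2.2, -1.0]
opening: 0.263
```

```bash
python3 - <<'E'
from ctl import *
step(ref=0,rows=2,maxd=.2,show="pics/n39.png")
E
```

```text
theta meas [ 0.    13.676 -0.03  12.811] global 0.0 pred -0.003 +- 0.027
t 13.75 phi -0.347 r 132.0 x 0.3 th 0.000+-0.014 w 0.017+-0.070 g 10.24 k 5.71 b -0.199+-0.016 F [4.6 2.4 0.2] tilt [0.047 0.001] op 0.269
phi_eq -0.357 K [1.71 0.48 0.8 ] raw dphi -0.017
pred after rows th 0.002 w 0.004 | phi-> -0.364
ROW [ 0.1 -1.1 -0.4] spin -0.006
ROW [ 0.3 -1.  -0.4] spin 0
```

Emit:
{"api": "apply_moves", "payload": {"steps": [{"x":0.2,"y":-1.1,"z":-0.4,"spin":0},{"x":0.3,"y":-1,"z":-0.4,"spin":0}]}}

```text
time_s: 13.95
position: [0.4881, -0.0479, 0.2625]
tcp_rot: [[0.292, 0.047, 0.955], [-0.956, 0.003, 0.293], [0.011, -0.999, 0.045]]
force: [2.8, 4.2, 2.1]
opening: 0.265
```

```bash
python3 - <<'E'
from ctl import *
import cv2
im=imaging.capture("scene"); cv2.imwrite("pics/s1.png",cv2.resize(im[170:300,220:360,::-1],None,fx=4.5,fy=4.5,interpolation=cv2.INTER_CUBIC))
step(ref=0,rows=2,maxd=.2,show="pics/n40.png")
E
```

```text
theta meas [ 1.0000e-03  1.3670e+01 -3.0000e-02  1.2843e+01] global 0.001 pred 0.004 +- 0.031
t 14.05 phi -0.360 r 131.9 x 0.2 th 0.001+-0.015 w -0.001+-0.070 g 10.21 k 5.71 b -0.199+-0.016 F [4.1 3.2 2.9] tilt [0.047 0.003] op 0.266
phi_eq -0.356 K [1.71 0.48 0.8 ] raw dphi 0.001
pred after rows th 0.001 w -0.003 | phi-> -0.359
ROW [-0.3 -0.   0. ] spin -0.006
ROW [-0.   0.1  0. ] spin 0
```

View pics/s1.png

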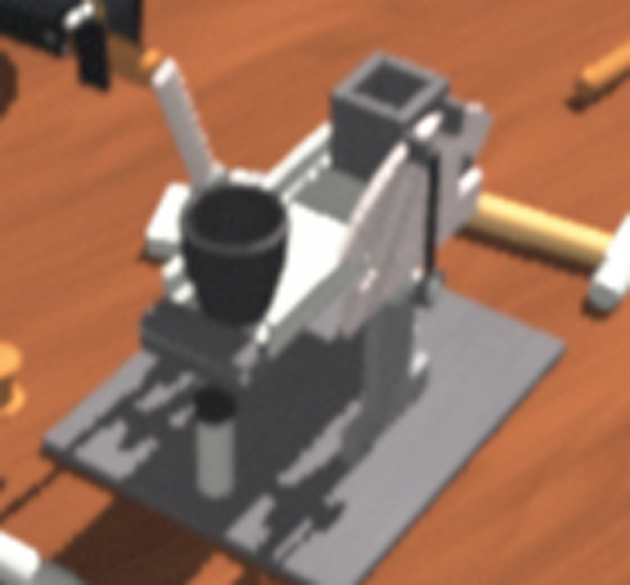

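The pointer stands upright between the lugs in the scene view (zoomed x≈430), which confirms level. I'll add a little hold margin, then start the lay-over with a slowly moving reference.

Emit:
{"api": "apply_moves", "payload": {"steps": [{"x":-0.2,"y":0.2,"z":0,"spin":0},{"x":0,"y":0.2,"z":0,"spin":0}]}}

```text
time_s: 14.25
position: [0.488, -0.0474, 0.2627]
tcp_rot: [[0.292, 0.047, 0.955], [-0.956, 0.003, 0.293], [0.011, -0.999, 0.046]]
force: [3.3, 3.1, 2.0]
opening: 0.268
```

```bash
python3 - <<'E'
from ctl import *
step(ref=0,rows=2,maxd=.2,show="pics/n41.png")
E
```

```text
theta meas [-1.0000e-03  1.3695e+01 -3.0000e-02  1.2834e+01] global -0.001 pred 0.001 +- 0.028
t 14.30 phi -0.356 r 131.9 x 0.2 th -0.001+-0.015 w -0.005+-0.070 g 10.19 k 5.70 b -0.199+-0.016 F [2.9 2.4 1.5] tilt [0.047 0.003] op 0.267
phi_eq -0.355 K [1.71 0.48 0.8 ] raw dphi 0.004
pred after rows th -0.002 w -0.0 | phi-> -0.351
ROW [-0.3  0.2  0.1] spin -0.006
ROW [-0.1  0.3  0.1] spin 0
```

Emit:
{"api": "apply_moves", "payload": {"steps": [{"x":-0.3,"y":0.4,"z":0.1,"spin":0},{"x":-0.1,"y":0.4,"z":0.1,"spin":0}]}}

```text
time_s: 14.5
position: [0.4878, -0.0469, 0.2629]
tcp_rot: [[0.292, 0.048, 0.955], [-0.956, 0.002, 0.293], [0.012, -0.999, 0.046]]
force: [4.1, 1.2, 0.8]
opening: 0.265
```

```bash
python3 - <<'E'
from ctl import *
step(ref=0.04,vref=.12,rows=2,maxd=.2,show="pics/n42.png")
E
```

```text
theta meas [-2.0000e-03  1.3691e+01 -3.0000e-02  1.2924e+01] global -0.002 pred -0.001 +- 0.028
t 14.55 phi -0.351 r 132.0 x 0.2 th -0.002+-0.014 w -0.002+-0.069 g 10.19 k 5.70 b -0.199+-0.017 F [3.9 3.3 0.4] tilt [0.048 0.002] op 0.266
phi_eq -0.361 K [1.71 0.48 0.8 ] raw dphi 0.123
pred after rows th 0.011 w 0.139 | phi-> -0.228
ROW [-2.4  7.3  2.5] spin -0.006
ROW [-2.2  7.5  2.1] spin 0
```

Emit:
{"api": "apply_moves", "payload": {"steps": [{"x":-2.4,"y":7,"z":2.5,"spin":0},{"x":-2.2,"y":7,"z":2,"spin":0}]}}

```text
time_s: 14.75
position: [0.4846, -0.0359, 0.2673]
tcp_rot: [[0.293, 0.05, 0.955], [-0.956, -0.006, 0.293], [0.02, -0.999, 0.047]]
force: [3.6, -2.7, -0.5]
opening: 0.268
```

```bash
python3 - <<'E'
from ctl import *
step(ref=0.06,vref=.12,rows=2,maxd=.2,show="pics/n43.png")
E
```

```text
theta meas [ 0.    13.106  0.03  12.57 ] global 0.0 pred 0.008 +- 0.027
t 14.80 phi -0.249 r 132.8 x 0.3 th 0.007+-0.014 w 0.113+-0.069 g 10.17 k 5.70 b -0.198+-0.017 F [ 4.9 -1.1 -0.9] tilt [ 0.051 -0.005] op 0.267
phi_eq -0.374 K [1.71 0.48 0.8 ] raw dphi -0.006
pred after rows th 0.037 w 0.184 | phi-> -0.255
ROW [-0.2 -0.4 -0.4] spin -0.007
ROW [ 0.1 -0.4 -0.1] spin 0
```

Emit:
{"api": "apply_moves", "payload": {"steps": [{"x":0,"y":-0.4,"z":-0.3,"spin":0},{"x":0,"y":-1,"z":-0.3,"spin":0}]}}

```text
time_s: 15.0
position: [0.4847, -0.0363, 0.2673]
tcp_rot: [[0.294, 0.052, 0.954], [-0.956, -0.006, 0.294], [0.021, -0.999, 0.048]]
force: [5.7, 0.9, -0.6]
opening: 0.262
```

```bash
python3 - <<'E'
from ctl import *
step(ref=0.09,vref=.12,rows=2,maxd=.2,show="pics/n44.png")
E
```

```text
theta meas [ 0.014 13.879  0.045 13.728] global 0.014 pred 0.036 +- 0.027
t 15.05 phi -0.262 r 132.8 x 0.3 th 0.025+-0.014 w 0.141+-0.069 g 10.12 k 5.70 b -0.196+-0.016 F [ 4.8  0.7 -0.3] tilt [ 0.052 -0.006] op 0.264
phi_eq -0.39 K [1.7  0.48 0.8 ] raw dphi -0.003
pred after rows th 0.06 w 0.203 | phi-> -0.265
ROW [-0.2 -0.2 -0.3] spin -0.008
ROW [ 0.1 -0.2 -0.1] spin 0
```

Emit:
{"api": "apply_moves", "payload": {"steps": [{"x":0,"y":-0.4,"z":-0.2,"spin":0},{"x":0,"y":-0.4,"z":-0.2,"spin":0}]}}

```text
time_s: 15.25
position: [0.4849, -0.037, 0.2671]
tcp_rot: [[0.293, 0.052, 0.955], [-0.956, -0.004, 0.294], [0.02, -0.999, 0.049]]
force: [4.7, 0.5, 1.9]
opening: 0.262
```

```bash
python3 - <<'E'
from ctl import *
step(ref=0.11,vref=.12,rows=2,maxd=.2,show="pics/n45.png")
E
```

```text
theta meas [ 0.067 14.429  0.095 14.044] global 0.067 pred 0.06 +- 0.027
t 15.30 phi -0.267 r 132.7 x 0.3 th 0.077+-0.014 w 0.232+-0.069 g 10.12 k 5.71 b -0.197+-0.017 F [4.5 1.6 1.2] tilt [ 0.052 -0.004] op 0.269
phi_eq -0.408 K [1.7  0.48 0.8 ] raw dphi -0.11
pred after rows th 0.119 w 0.186 | phi-> -0.377
ROW [ 1.7 -6.7 -2.3] spin -0.007
ROW [ 2.  -6.6 -2.5] spin 0
```

Emit:
{"api": "apply_moves", "payload": {"steps": [{"x":2,"y":-7.5,"z":-2.3,"spin":0},{"x":2,"y":-7.5,"z":-2.5,"spin":0}]}}

```text
time_s: 15.5
position: [0.4879, -0.0486, 0.2627]
tcp_rot: [[0.293, 0.051, 0.955], [-0.956, 0.004, 0.293], [0.011, -0.999, 0.05]]
force: [4.3, 4.4, 0.8]
opening: 0.265
```

```bash
python3 - <<'E'
from ctl import *
step(ref=0.14,vref=.12,rows=2,maxd=.2,show="pics/n46.png")
E
```

```text
theta meas [ 0.109 15.347  0.14  14.039] global 0.109 pred 0.121 +- 0.026
t 15.55 phi -0.371 r 132.3 x -0.3 th 0.120+-0.015 w 0.171+-0.071 g 10.09 k 5.71 b -0.196+-0.018 F [5.  4.9 2.2] tilt [0.05  0.003] op 0.268
phi_eq -0.427 K [1.69 0.48 0.8 ] raw dphi -0.035
pred after rows th 0.152 w 0.152 | phi-> -0.406
ROW [ 0.9 -2.  -0.9] spin -0.005
ROW [ 0.6 -2.1 -0.9] spin 0
```

Emit:
{"api": "apply_moves", "payload": {"steps": [{"x":0.8,"y":-2.3,"z":-1,"spin":0},{"x":0.6,"y":-2.3,"z":-1,"spin":0}]}}

```text
time_s: 15.75
position: [0.4888, -0.052, 0.2611]
tcp_rot: [[0.291, 0.049, 0.955], [-0.957, 0.01, 0.291], [0.005, -0.999, 0.049]]
force: [4.2, 4.3, 5.4]
opening: 0.265
```

```bash
python3 - <<'E'
from ctl import *
step(ref=0.17,vref=.12,rows=2,maxd=.2,show="pics/n47.png")
E
```

```text
theta meas [ 0.175 15.965  0.205 13.433] global 0.175 pred 0.154 +- 0.028
t 15.80 phi -0.394 r 132.2 x -0.4 th 0.181+-0.015 w 0.221+-0.074 g 10.16 k 5.67 b -0.196+-0.018 F [2.9 3.  5.1] tilt [0.048 0.01 ] op 0.267
phi_eq -0.46 K [1.71 0.48 0.8 ] raw dphi -0.121
pred after rows th 0.217 w 0.126 | phi-> -0.514
ROW [ 2.4 -6.8 -3.3] spin -0.004
ROW [ 2.  -6.7 -3.7] spin 0
```

View pics/n47.png

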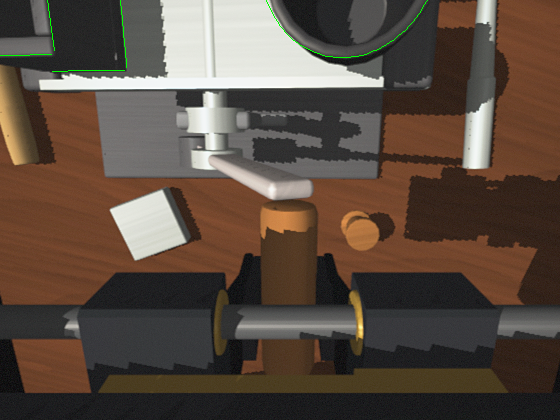

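Emit:
{"api": "apply_moves", "payload": {"steps": [{"x":2.4,"y":-8,"z":-3.3,"spin":0},{"x":2,"y":-7,"z":-3.7,"spin":0}]}}

```text
time_s: 16.0
position: [0.4918, -0.0634, 0.2547]
tcp_rot: [[0.291, 0.046, 0.956], [-0.957, 0.018, 0.291], [-0.004, -0.999, 0.049]]
force: [4.7, 3.9, 4.6]
opening: 0.264
```

```bash
python3 - <<'E'
from ctl import *
step(ref=0.21,vref=.12,rows=2,maxd=.2,show="pics/n48.png")
E
```

```text
theta meas [ 0.215 16.468  0.245 13.868] global 0.215 pred 0.219 +- 0.029
t 16.05 phi -0.502 r 131.4 x -0.7 th 0.222+-0.015 w 0.127+-0.077 g 10.14 k 5.67 b -0.196+-0.019 F [3.8 4.  3.8] tilt [0.046 0.018] op 0.267
phi_eq -0.489 K [1.71 0.48 0.8 ] raw dphi -0.014
pred after rows th 0.245 w 0.1 | phi-> -0.516
ROW [ 0.9 -0.6 -0.4] spin -0.003
ROW [ 0.2 -0.8 -0.4] spin 0
```

Emit:
{"api": "apply_moves", "payload": {"steps": [{"x":0.6,"y":-0.8,"z":-0.4,"spin":0},{"x":0.2,"y":-0.8,"z":-0.4,"spin":0}]}}

```text
time_s: 16.25
position: [0.4921, -0.0642, 0.2541]
tcp_rot: [[0.291, 0.044, 0.956], [-0.957, 0.023, 0.29], [-0.009, -0.999, 0.048]]
force: [3.1, 3.0, 4.2]
opening: 0.267
```

```bash
python3 - <<'E'
from ctl import *
step(ref=0.25,vref=.12,rows=2,maxd=.2,show="pics/n49.png")
E
```

```text
theta meas [ 0.251 15.411  0.28  11.795] global 0.251 pred 0.246 +- 0.03
t 16.30 phi -0.503 r 131.4 x -0.7 th 0.256+-0.015 w 0.125+-0.078 g 10.15 k 5.66 b -0.196+-0.019 F [3.8 1.7 5.2] tilt [0.044 0.023] op 0.263
phi_eq -0.523 K [1.71 0.48 0.8 ] raw dphi -0.029
pred after rows th 0.279 w 0.106 | phi-> -0.532
ROW [ 1.1 -1.4 -0.9] spin -0.003
ROW [ 0.5 -1.6 -0.9] spin 0
```

Emit:
{"api": "apply_moves", "payload": {"steps": [{"x":0.8,"y":-1.6,"z":-0.9,"spin":0},{"x":0.5,"y":-1.6,"z":-0.9,"spin":0}]}}

```text
time_s: 16.5
position: [0.4925, -0.0656, 0.2532]
tcp_rot: [[0.291, 0.042, 0.956], [-0.957, 0.027, 0.29], [-0.013, -0.999, 0.048]]
force: [2.8, 3.0, 5.0]
opening: 0.268
```

```bash
python3 - <<'E'
from ctl import *
step(ref=0.28,vref=.12,rows=2,maxd=.2,show="pics/n50.png")
E
```

```text
theta meas [ 0.278 15.842  0.25  11.853] global 0.278 pred 0.281 +- 0.03
t 16.55 phi -0.518 r 131.3 x -0.7 th 0.285+-0.015 w 0.121+-0.077 g 10.14 k 5.68 b -0.196+-0.020 F [2.6 2.8 4.9] tilt [0.042 0.027] op 0.27
phi_eq -0.545 K [1.71 0.48 0.8 ] raw dphi -0.03
pred after rows th 0.307 w 0.09 | phi-> -0.548
ROW [ 1.2 -1.4 -1. ] spin -0.003
ROW [ 0.5 -1.6 -1. ] spin 0
```

Emit:
{"api": "apply_moves", "payload": {"steps": [{"x":0.8,"y":-1.6,"z":-1,"spin":0},{"x":0.5,"y":-1.4,"z":-1,"spin":0}]}}

```text
time_s: 16.75
position: [0.4929, -0.0671, 0.2521]
tcp_rot: [[0.291, 0.04, 0.956], [-0.956, 0.03, 0.29], [-0.017, -0.999, 0.048]]
force: [3.3, 2.0, 7.8]
opening: 0.267
```

```bash
python3 - <<'E'
from ctl import *
step(ref=0.32,vref=.12,rows=2,maxd=.2,show="pics/n51.png")
E
```

```text
theta meas [ 0.298 15.739  0.33  11.588] global 0.298 pred 0.308 +- 0.028
t 16.80 phi -0.532 r 131.2 x -0.7 th 0.306+-0.015 w 0.103+-0.075 g 10.09 k 5.70 b -0.197+-0.020 F [2.2 2.2 5.4] tilt [0.04  0.031] op 0.268
phi_eq -0.568 K [1.69 0.48 0.8 ] raw dphi 0.004
pred after rows th 0.325 w 0.076 | phi-> -0.528
ROW [0.6 0.4 0.1] spin -0.003
ROW [-0.1  0.2  0.1] spin 0
```

Emit:
{"api": "apply_moves", "payload": {"steps": [{"x":0.2,"y":0.2,"z":0.1,"spin":0},{"x":0,"y":0.2,"z":0.1,"spin":0}]}}

```text
time_s: 17.0
position: [0.4925, -0.0658, 0.2529]
tcp_rot: [[0.291, 0.039, 0.956], [-0.956, 0.033, 0.29], [-0.02, -0.999, 0.047]]
force: [3.1, 1.0, 2.8]
opening: 0.266
```

```bash
python3 - <<'E'
from ctl import *
step(ref=0.36,vref=.12,rows=2,maxd=.2,show="pics/n52.png")
E
```

```text
theta meas [ 0.319 15.636  0.35  11.697] global 0.319 pred 0.325 +- 0.023
t 17.05 phi -0.520 r 131.2 x -0.7 th 0.327+-0.014 w 0.106+-0.076 g 10.08 k 5.73 b -0.197+-0.020 F [3.5 3.4 3.8] tilt [0.04  0.032] op 0.264
phi_eq -0.593 K [1.69 0.47 0.8 ] raw dphi 0.003
pred after rows th 0.342 w 0.039 | phi-> -0.516
ROW [0.6 0.4 0.1] spin -0.004
ROW [-0.1  0.2  0.1] spin 0
```

Emit:
{"api": "apply_moves", "payload": {"steps": [{"x":0.1,"y":0.4,"z":0.1,"spin":0},{"x":0,"y":0.4,"z":0.2,"spin":0}]}}

```text
time_s: 17.25
position: [0.4924, -0.0653, 0.2533]
tcp_rot: [[0.292, 0.039, 0.956], [-0.956, 0.031, 0.291], [-0.019, -0.999, 0.046]]
force: [3.8, 0.8, 2.2]
opening: 0.266
```

```bash
python3 - <<'E'
from ctl import *
step(ref=0.38,vref=.1,rows=2,maxd=.2,show="pics/n53.png")
E
```

```text
theta meas [ 0.345 16.088  0.375 12.383] global 0.345 pred 0.341 +- 0.015
t 17.30 phi -0.514 r 131.2 x -0.7 th 0.348+-0.005 w 0.015+-0.053 g 10.13 k 5.73 b -0.197+-0.020 F [3.2 1.1 3.1] tilt [0.039 0.032] op 0.269
phi_eq -0.618 K [1.69 0.47 0.8 ] raw dphi 0.013
pred after rows th 0.349 w 0.004 | phi-> -0.502
ROW [0.4 0.9 0.4] spin -0.004
ROW [-0.2  0.7  0.4] spin 0
```

Emit:
{"api": "apply_moves", "payload": {"steps": [{"x":0,"y":1,"z":0.5,"spin":0},{"x":-0.3,"y":1,"z":0.5,"spin":0},{"x":-0.3,"y":1.5,"z":0.6,"spin":0}]}}

```text
time_s: 17.6
position: [0.4918, -0.0632, 0.2544]
tcp_rot: [[0.293, 0.039, 0.955], [-0.956, 0.028, 0.292], [-0.015, -0.999, 0.045]]
force: [3.6, -1.5, 0.4]
opening: 0.267
```

```bash
python3 - <<'E'
from ctl import *
step(target=-.2,rows=5,maxd=.06,show="pics/n54.png")
E
```

```text
theta meas [ 0.345 15.985  0.375 12.391] global 0.345 pred 0.349 +- 0.004
t 17.65 phi -0.494 r 131.2 x -0.7 th 0.349+-0.003 w -0.001+-0.025 g 10.13 k 5.72 b -0.196+-0.021 F [ 3.  -1.5  0.2] tilt [0.039 0.028] op 0.264
pred after rows th 0.35 w 0.0 | phi-> -0.2
ROW [-1.3  6.8  3.5] spin -0.005
ROW [-2.   6.8  3.1] spin 0
ROW [-2.1  7.   2.6] spin 0
ROW [-2.1  7.1  2.2] spin 0
ROW [-2.2  7.2  1.8] spin 0
```

View pics/n54.png

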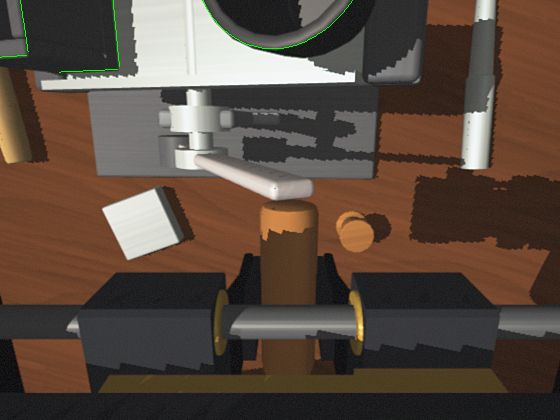

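The cradle has landed on the left rest (0.345, steady). Now I'll swing the lever round to its relaxed angle, φ≈0.35.

Emit:
{"api": "apply_moves", "payload": {"steps": [{"x":-1.5,"y":6.5,"z":3.5,"spin":0},{"x":-2,"y":7,"z":3,"spin":0},{"x":-2,"y":7,"z":2.5,"spin":0},{"x":-2,"y":7,"z":2,"spin":0},{"x":-2,"y":7,"z":1.8,"spin":0}]}}

```text
time_s: 18.15
position: [0.4824, -0.0314, 0.27]
tcp_rot: [[0.293, 0.041, 0.955], [-0.956, 0.016, 0.292], [-0.003, -0.999, 0.044]]
force: [1.1, -3.5, 4.2]
opening: 0.269
```

```bash
python3 - <<'E'
from ctl import *
step(target=.1,rows=5,maxd=.06,show="pics/n55.png")
E
```

```text
theta meas [ 0.348 13.244  0.415 11.659] global 0.348 pred 0.35 +- 0.0
t 18.20 phi -0.210 r 134.3 x -0.5 th 0.350+-0.000 w -0.000+-0.003 g 10.14 k 5.72 b -0.196+-0.021 F [ 0.5 -3.3  7.3] tilt [0.041 0.017] op 0.27
pred after rows th 0.35 w 0.0 | phi-> 0.09
ROW [-1.9  8.  -0.4] spin -0.006
ROW [-2.3  7.6  0.9] spin 0
ROW [-2.3  7.6  0.5] spin 0
ROW [-2.3  7.6 -0. ] spin 0
ROW [-2.3  7.6 -0.5] spin 0
```

Emit:
{"api": "apply_moves", "payload": {"steps": [{"x":-2,"y":7.5,"z":-0.5,"spin":0},{"x":-2.3,"y":7.5,"z":0.5,"spin":0},{"x":-2.3,"y":7.5,"z":0.2,"spin":0},{"x":-2.3,"y":7.5,"z":-0.2,"spin":0},{"x":-2.3,"y":7.5,"z":-0.5,"spin":0}]}}

```text
time_s: 18.7
position: [0.4706, 0.0097, 0.2723]
tcp_rot: [[0.294, 0.045, 0.955], [-0.956, 0.014, 0.294], [0.0, -0.999, 0.047]]
force: [3.4, -3.7, 1.7]
opening: 0.265
```

```bash
python3 - <<'E'
from ctl import *
step(target=.35,rows=5,maxd=.06,show="pics/n56.png")
E
```

```text
theta meas [ 0.362 14.856  0.39  12.746] global 0.362 pred 0.35 +- 0.0
t 18.75 phi 0.112 r 134.0 x -0.1 th 0.350+-0.000 w -0.000+-0.000 g 10.15 k 5.72 b -0.196+-0.022 F [ 3.3 -1.7  3.7] tilt [0.045 0.016] op 0.266
pred after rows th 0.35 w 0.0 | phi-> 0.35
ROW [-1.7  5.8 -2.4] spin -0.008
ROW [-1.8  5.9 -1.2] spin 0
ROW [-1.8  5.9 -1.4] spin 0
ROW [-1.7  5.8 -1.7] spin 0
ROW [-1.7  5.7 -2. ] spin 0
```

Emit:
{"api": "apply_moves", "payload": {"steps": [{"x":-1.8,"y":6,"z":-1.5,"spin":0},{"x":-1.8,"y":6,"z":-1.2,"spin":0},{"x":-1.8,"y":6,"z":-1.5,"spin":0},{"x":-1.7,"y":5.5,"z":-1.7,"spin":0},{"x":-1.5,"y":5,"z":-1.8,"spin":0},{"x":0,"y":0,"z":0,"spin":0}]}}

```text
time_s: 19.35
position: [0.4608, 0.0426, 0.2634]
tcp_rot: [[0.296, 0.044, 0.954], [-0.955, 0.016, 0.295], [-0.003, -0.999, 0.047]]
force: [3.6, -1.1, 3.3]
opening: 0.266
```

```bash
python3 - <<'E'
from ctl import *
step(target=.35,rows=2,maxd=.06,show="pics/n57.png")
E
```

```text
theta meas [ 0.344 16.177  0.375 15.39 ] global 0.344 pred 0.35 +- 0.0
t 19.40 phi 0.367 r 133.2 x 0.1 th 0.350+-0.000 w -0.000+-0.000 g 10.16 k 5.72 b -0.196+-0.022 F [ 2.6 -2.   3.2] tilt [0.044 0.016] op 0.266
pred after rows th 0.35 w 0.0 | phi-> 0.35
ROW [ 0.3 -1.3 -0.3] spin -0.008
ROW [ 0.3 -1.   0.4] spin 0
```

View pics/n57.png

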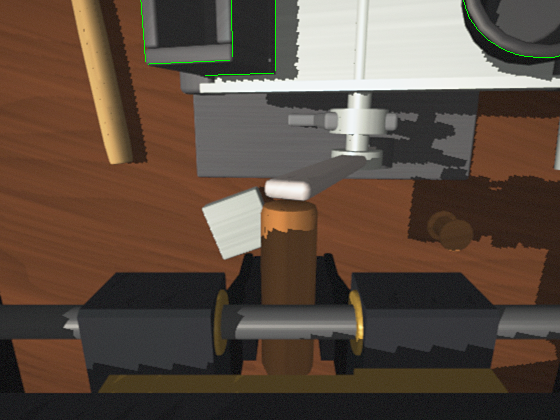

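On the left rest at 0.344, with the lever at φ≈0.36, nearly relaxed. Release and wait for the fingers to open.

Emit:
{"api": "apply_moves", "payload": {"steps": [{"x":0,"y":-0.5,"z":0,"spin":0},{"x":0,"y":0,"z":0,"spin":0},{"x":0,"y":0,"z":0,"spin":0},{"x":0,"y":0,"z":0,"spin":0},{"x":0,"y":0,"z":0,"spin":0},{"x":0,"y":0,"z":0,"spin":0}], "grip": 75}}

```text
time_s: 20.0
position: [0.4516, 0.0452, 0.259]
tcp_rot: [[0.294, 0.021, 0.956], [-0.956, 0.026, 0.294], [-0.018, -0.999, 0.027]]
force: [0.4, 0.7, 0.3]
opening: 0.727
```

```bash
python3 - <<'E'
from ctl import *
step(target=.35,rows=2,maxd=.06,show="pics/n58.png")
E
```

```text
theta meas [ 0.348 15.754  0.38  14.833] global 0.348 pred 0.35 +- 0.0
t 20.05 phi 0.415 r 131.2 x -7.8 th 0.350+-0.000 w 0.000+-0.000 g 10.18 k 5.72 b -0.196+-0.022 F [-0.2  0.1  0.6] tilt [0.021 0.025] op 0.771
pred after rows th 0.35 w 0.0 | phi-> 0.35
ROW [ 5.  -2.6  1.7] spin -0.007
ROW [ 1.1 -3.8  1.5] spin 0
```

View pics/n58.png

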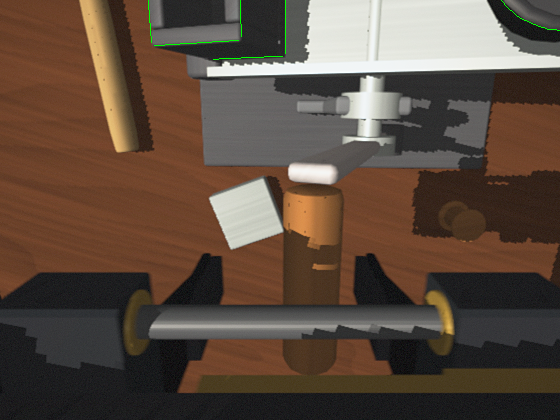

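The lever is free, but the right finger is only about 5 mm from the bar (bar edge at u≈342, finger at u≈355). I'll recentre, then go straight up.

Emit:
{"api": "apply_moves", "payload": {"steps": [{"x":1.5,"y":-4,"z":3,"spin":0},{"x":0,"y":-2,"z":8,"spin":0},{"x":0,"y":0,"z":15,"spin":0},{"x":0,"y":0,"z":20,"spin":0}], "grip": 87}}

```text
time_s: 20.45
position: [0.4515, 0.0385, 0.3053]
tcp_rot: [[0.294, 0.014, 0.956], [-0.956, 0.027, 0.293], [-0.021, -1.0, 0.022]]
force: [0.4, -0.9, 0.6]
opening: 0.993
```

```bash
python3 - <<'E'
from ctl import *
import cv2
im=imaging.capture("wrist"); cv2.imwrite("pics/o1.png",im[:,:,::-1]); s=read_state(); print(s["time_s"],s["position"],s["force"],s["opening"])
E
```

```text
20.5 [0.45385889 0.03822322 0.30887802] [ 0.91178814 -0.72654393  2.81984006] 0.9957383450257742
```

View pics/o1.png

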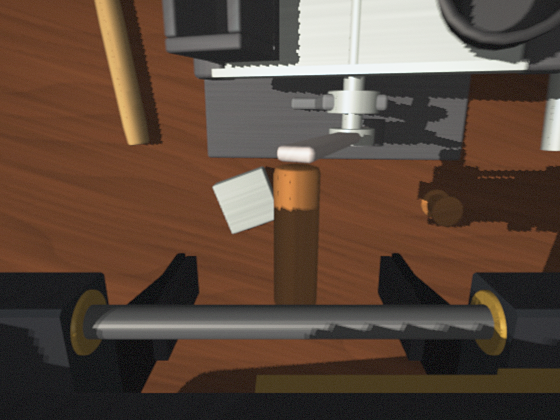

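Clear of the bar, which is centred between the open fingers. Rising further.

Emit:
{"api": "apply_moves", "payload": {"steps": [{"x":0,"y":0,"z":25,"spin":0},{"x":0,"y":0,"z":30,"spin":0},{"x":0,"y":0,"z":30,"spin":0},{"x":0,"y":0,"z":15,"spin":0},{"x":0,"y":0,"z":0,"spin":0},{"x":0,"y":0,"z":0,"spin":0}]}}

```text
time_s: 21.1
position: [0.4539, 0.0371, 0.4155]
tcp_rot: [[0.293, 0.028, 0.956], [-0.956, 0.024, 0.292], [-0.015, -0.999, 0.034]]
force: [0.2, 0.6, -0.7]
opening: 1.002
```

```bash
python3 - <<'E'
from ctl import *
import cv2
r=[]
for i in range(3):
    p=imaging.camera_params("wrist"); im=imaging.capture("wrist"); r.append(im); print(est(im,p,show=f"pics/q{i}.png"))
print("frame diff",np.abs(r[0].astype(int)-r[2]).mean())
im=imaging.capture("scene"); cv2.imwrite("pics/s2.png",cv2.resize(im[150:340,60:420,::-1],None,fx=2.2,fy=2.2,interpolation=cv2.INTER_CUBIC))
s=read_state(); print(s["time_s"],s["position"],s["force"],s["opening"],np.abs(s["qvel"]).max())
E
```

```text
[ 0.353 17.025  0.325 15.722]
[ 0.353 17.041  0.325 15.662]
[ 0.353 17.152  0.325 15.656]
frame diff 3.9272774943310655
21.3 [0.45345511 0.03731189 0.41442193] [ 0.69901914  0.31023712 -0.26022046] 0.9994179408219748 0.10728189199064692
```

View pics/s2.png

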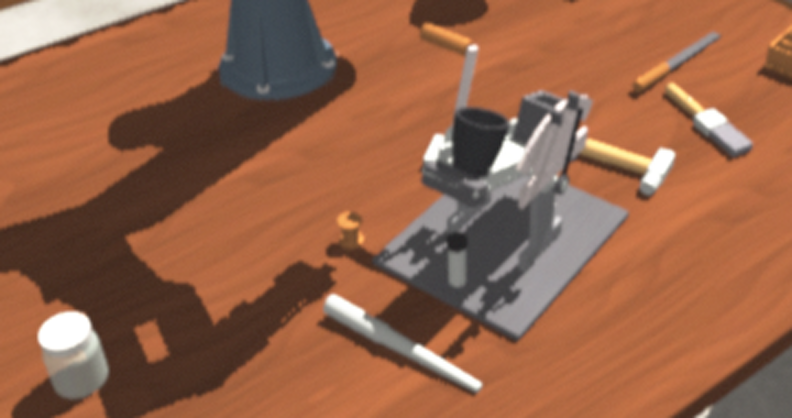

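View pics/q2.png

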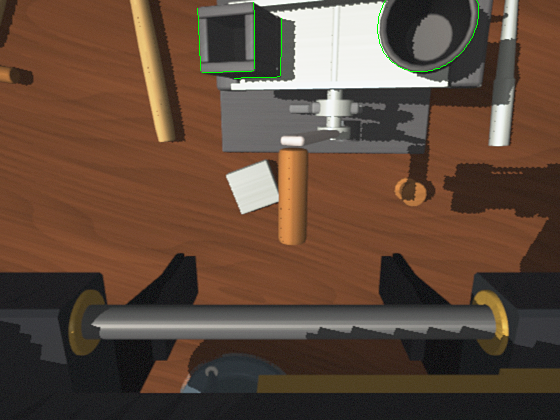

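The cradle is on the left rest (0.353) and steady, the lever is free, and the other things look unmoved. Handing in.

```bash
python3 - <<'E'
from rig import job
print(job.hand_in())
E
```

```text
the job is handed in; nothing more can be done
None
```

I pinched the lever grip, rocked the cradle off its right rest and held it level. I then eased it over onto the left rest, swung the lever round to its relaxed angle, let go and backed straight up. The job is handed in; no verdict came back.

- **Hold:** the first pass overshot, with the tilt reading +0.127 at one end and -0.16 at the other, so I don't count that part. From about 7.5 s to 15.5 s the wrist-camera tilt stayed inside ±0.14, and from 8 s to 15.3 s within about ±0.07. A scene picture at about 14 s showed the pointer upright between the lugs.
- **Set-down:** the cradle reached the left rest at about 0.1 rad/s, against the 0.65 limit.
- **Last checks:** tilt read 0.353, the same in three successive frames. The lever stood free of the open gripper, the force reading was down to noise, and the clock was at 21.3 s. In the last pictures no bystander looked shifted, but I judged that by eye and did not measure it.
- **Tilt accuracy:** camera readings were within about 0.02 rad of the known rest angles, up to 0.024 in one early frame.
- **Disagreement:** the lever's measured radius was 1–4 mm over nominal, with a steady few newtons on the wrist while gripping. I put that down to calibration and a slight tool tilt.

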